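# Tuck the drip strip under the lap board

## Robot

A 7-joint arm with a two-finger parallel gripper is mounted at the origin on the work surface. World frame = base frame: x ahead of the robot, y to its left, z up, the work surface at z = 0. Lengths are in m, angles in rad, forces in N, time in s.
With the tool pointing down it reaches from about 0.425 to 0.925 m from the base axis. Payload 6.8 kg.
Tool frame: the origin (TCP) lies midway between the tips of the shut fingers; the grasp point (between the pads) lies 19 mm behind it; z points along the fingers, y is the direction in which the jaws open and shut (so a half turn about z gives the same grasp; the last joint's range is limited). The gripper opens to 85 mm and grips with 20 to 120 N. Pads are 22 mm wide; open, the fingers measure 114 mm over their backs; the gripper's body (76 mm by 85 mm) begins 54 mm behind the grasp point. The pads swing forward as they close: fully open they stand 13 mm farther back than shut.
Start: joints at [-1.353, 0.477, 0.022, 1.555, -0.011, 1.109, -0.083], TCP at [0.216, 0.64, 0.231] pointing down, gripper open.
Joint ranges: [-2.96, 2.96], [-0.34, 2.1], [-1.41, 1.46], [0.24, 2.44], [-1.37, 4.51], [0.17, 1.92], [-2.96, 2.96]. Speed limits (rad/s): [2.39, 2.39, 3.14, 3.14, 3.14, 3.14, 3.14].

## Interface

Orientations are given as a unit quaternion [w, x, y, z].
In Python, from station import * gives the robot as it stands. The module is installed in compiled form; this text tells all that it offers.
- The arm moves only by the tool jog_arm, never from a script. Its arguments are lists of equal length, an entry for each row: "dp": the shift along the tool's x, y, z in units of 25 mm (1.0 is 25 mm), a list of three; "angular": the turn, a rotation vector about the tool's x, y, z in units of 5 degrees (1.0 is 5 degrees), a list of three; "claw": the finger opening in mm, from 0 to 85.4. A call has exactly 5 rows; each row is the pose to reach, as a shift and turn from the pose commanded when the call began, along the tool's axes at that moment; what a row does not reach only later rows make up. A row lasts 1/10 s, in which the tool goes at most 50 mm and 8.59 degrees, less where a joint would pass 70% of its speed; a pose out of reach is approached as far as the arm can. A call with a gripper value outside its range is refused whole. The fingers move at their own pace and stop on an object; "grip_force" is the grip in N (left out, the last holds). Time passes only in rows, so rows that repeat a pose let the fingers close, or fill a call up. It gives the time, the measured TCP pose, the force and the opening at its end, in the units of the state.
- get_obs(): the state, without advancing time (a new reading comes with each control period).
- read_camera(name): name is "scene" or "top" or "wrist"; returns a dict with "pixels" (480x640x3 uint8, blue, green, red), "camera_matrix" (3x3 intrinsics, pixels), "rvec" (rotation vector, rad) and "tvec" (3), from world to camera coordinates, as OpenCV has them. Camera axes: x right, y down, z forward; pixel columns grow to the right and rows downward; lengths in m; the calibration is good to about 2 mm. A picture is of the moment at which its call begins. There is no depth.
- hand_in(): hands the job in, once; it reports no verdict.
The state is a dict: "t": time; "q": joint angles; "joint_vel": joint speeds; "joint_torque": joint torques, N m; "eef_pos": TCP position; "tool_rot": TCP orientation; "contact_force": force on the tool from outside, world axes, zero at the start; "torque": the same for the moment, N m; "gripper_width": opening from 0.0 (shut) to 1.0 (fully open).
Only numpy, scipy, OpenCV 4.12 (cv2) and the standard library are available. Lean on these libraries where they do the work, as an engineer would, in place of code of your own. Each camera call takes 0.05 s, during which the arm holds its last target.

## Task

First stand the steel stop pin upright in the hole of the wooden drip deck, fully home, and let go of it. Then take the aluminium drip strip by its upright rib and slide its flat front edge under the hinged lap board without lifting the board, so that the whole edge is at least 15 mm under the board and the strip's left end is up against the pin (a gap of at most 5 mm). Finish while still holding the strip and pressing it firmly (10 N or more) flat onto the deck; leave everything else where it stands.

Things in the scene. Friction and masses are not known exactly. Their poses are not given: they have to be found in the camera images.
- deck: fixed plywood drip deck on the table, 240 mm (x) by 260 mm (y), bare top 30 mm above the table; origin at the centre of its underside; +x points away from the robot, give or take some yaw. From deck x = 0 to 80 mm a fixed batten 9 mm high lies under the lap board. The board's lip is at deck x = -35 mm, so an edge can go 35 mm under it before it meets the batten
- bore (a point): centre of the mouth of the only hole in the deck, on the deck's top at deck (-60, +90) mm, left of middle and 25 mm in front of the lap board's lip; round, 18 mm wide, 25 mm deep, blind, rim chamfered 2 mm
- lap (a joint): hinge of the lap board: wood, 110 mm (x) by 240 mm (y) by 8 mm, 0.3 kg, hinged along its far edge; 0 = lying down, level; grows (rad) as its near edge lifts. Only its weight keeps it down.
- lap_lip (a point): middle of the lap board's near lower edge; when down it hangs 9 mm above the deck's top, open underneath (its top face is 17 mm above the deck's top)
- strip_rib (a point): loose aluminium drip strip, 0.25 kg, 140 mm long (y), 85 mm wide (x), lying flat on the table at the left or right: a flange 4 mm thick with an upright rib 10 mm thick along its back, 40 mm high over the underside. Point: middle of the rib, 22 mm above the underside. +x: to the free front edge (80 mm away), at the start roughly away from the robot; +y: along the rib to the left end (70 mm away)
- strip_left (a point): the strip's front left corner, on its underside
- strip_right (a point): the strip's front right corner, on its underside
- pin_center (a point): loose round plain steel stop pin, 16 mm wide and 80 mm long, 0.1 kg, standing upright on the table at the start (on the side where the strip is not); this point is its centre, half-way up
- pin_foot (a point): centre of the pin's lower end face
- mug_a: bystander, to be left alone: a terracotta mug, 76 mm wide, 75 mm high, with a handle; origin under its centre
- mug_b: bystander, to be left alone: another such mug; origin under its centre
- prop: bystander, to be left alone: a white ceramic kiln prop, an upright cylinder 36 mm wide, 55 mm high; origin under its centre
- bowl: bystander, to be left alone: a terracotta bowl 110 mm wide, 55 mm high; origin under its centre
- jar: bystander, to be left alone: a closed white jar 70 mm wide, 90 mm high; origin under its centre
- stand_ring: bystander, to be left alone: a white ceramic ring 60 mm wide, 18 mm high, lying flat; origin under its centre
Not all that is in view belongs to the job. Leave any turquoise or yellow look-alike of the part that bears strip_rib alone.

How it is judged:
On the way, in this order (a step that is already met when the one before it is completed fails the run):
1. the pin stands home in the hole, let go, with the strip not yet tucked (horizontal distance between pin_foot and bore below 0.004 m and z of pin_foot in the frame of bore below -0.021 m and angle between pin_foot's own z axis and vertical below 0.14 rad and contact force between the fingers and pin below 0.1 N), for 0.3 s.
2. the strip's edge lies under the lap board along its whole length, its left end at the pin, the board down (x of each of strip_left, strip_right in the frame of deck above -0.023 m and z of strip_left in the frame of deck between 0.026 and 0.0335 m and z of strip_right in the frame of deck between 0.026 and 0.0335 m and y of strip_left in the frame of deck between 0.074 and 0.086 m and angle between strip_rib's own z axis and vertical below 0.035 rad and value of joint lap below 0.02 rad), for 0.2 s.
At the end, for the whole second after the job is handed in: Pin over 21 mm deep in the hole; both front strip corners 12 mm or more under the lap board and within 3.5 mm of the deck; strip flat to 0.035 rad; gap to pin under 8 mm; board down (under 0.02 rad); fingers on the strip, which bears on the deck with over 6 N (all of step 2 and horizontal distance between pin_foot and bore below 0.004 m and z of pin_foot in the frame of bore below -0.021 m and angle between pin_foot's own z axis and vertical below 0.14 rad and contact force between strip and deck above 6 N and contact force between the fingers and strip above 2 N); the arm keeps its last pose, push and grip.
It fails at once if the lap board is lifted by more than 0.05 rad (about 5.5 mm at its lip) (value of joint lap above 0.05 rad).
It fails at once if a bystander is moved by more than 25 mm (distance of any of mug_a, mug_b, prop, bowl, jar, stand_ring from where it was at the start of the episode above 0.025 m).
It also fails if it takes over 70 s, if anything falls off the work surface, if the arm or the gripper's body presses on something with over 40 N, if the wrist force passes 120 N, or if a joint passes its speed limit or range.

## Working session

There is one attempt and no reset: what is moved stays moved. The work goes in short steps, Python scripts to look and compute and a tool call to move; the robot and the scene stay as the last step left them, time stands still between calls to the robot, and variables do not carry over. Pictures are saved under pics/ and viewed, and the job is handed in when it is done.

Besides the shell and the picture viewer there is one more tool, called after "Call:" in YAML: its name, and indented under it one key for each argument. jog_arm: Moves the arm, as the interface text tells. Its arguments: {"type":"object","properties":{"dp":{"type":"array","items":{"type":"array","items":{"type":"number"}}},"angular":{"type":"array","items":{"type":"array","items":{"type":"number"}}},"claw":{"type":"array","items":{"type":"number"}},"grip_force":{"type":"number"}},"required":["dp","angular","claw"]}

```bash
mkdir -p pics
cat > h.py <<'E'
from station import *
import numpy as np, cv2
def snap(n,tag):
    c=read_camera(n); cv2.imwrite(f'pics/{tag}.png',c['pixels']); np.savez(f'pics/{tag}.npz',K=c['camera_matrix'],r=c['rvec'],t=c['tvec']); return c
def load(tag):
    d=np.load(f'pics/{tag}.npz'); return d['K'],d['r'],d['t']
def ray(tag,u,v,z):
    K,r,t=load(tag); R=cv2.Rodrigues(r)[0]; C=-R.T@t.reshape(3)
    d=R.T@np.linalg.solve(K,np.array([u,v,1.])); s=(z-C[2])/d[2]; return C+s*d
def proj(tag,P):
    K,r,t=load(tag); return cv2.projectPoints(np.array(P,float).reshape(-1,1,3),r,t,K,None)[0].reshape(-1,2)
def crop(tag,u0,v0,u1,v1,s,out):
    im=cv2.imread(f'pics/{tag}.png')[v0:v1,u0:u1]; cv2.imwrite(f'pics/{out}.png',cv2.resize(im,None,fx=s,fy=s,interpolation=cv2.INTER_CUBIC))
E
python3 - <<'E'
from h import *
o=get_obs(); print(o)
for n in ('scene','top','wrist'):
    snap(n,n+'0'); K,r,t=load(n+'0'); R=cv2.Rodrigues(r)[0]; print(n,-R.T@t.reshape(3),K[0,0])
E
```

```text
{'t': 0.0, 'q': array([-1.35309438,  0.47780918,  0.0223465 ,  1.556412  , -0.01150102,
        1.10926642, -0.08308128]), 'joint_vel': array([ 2.34519614e-04, -6.65438516e-05, -6.02187463e-04,  1.43924092e-03,
        4.78227374e-05, -3.85572715e-04,  1.14252465e-03]), 'joint_torque': array([ 4.74536421e-06, -5.96433413e+01,  1.60779387e+00, -2.81204242e+01,
        1.24213859e-02,  9.06727393e-03,  2.61746840e-05]), 'eef_pos': array([0.2158819 , 0.63895438, 0.23033639]), 'tool_rot': array([-7.71738785e-05,  1.62164485e-01,  9.86763345e-01, -8.79957293e-04]), 'contact_force': array([-0.12524698, -0.52667414,  0.07548686]), 'torque': array([ 0.00335122, -0.0276168 ,  0.03162414]), 'gripper_width': 1.00020183915501}
scene [1.27638868 0.68591429 0.80460293] 519.2090593930396
top [ 0.36284207 -0.04539395  1.60567891] 539.6837161690503
wrist [0.14572498 0.66255955 0.37487583] 381.93884140270336
```

View pics/scene0.png

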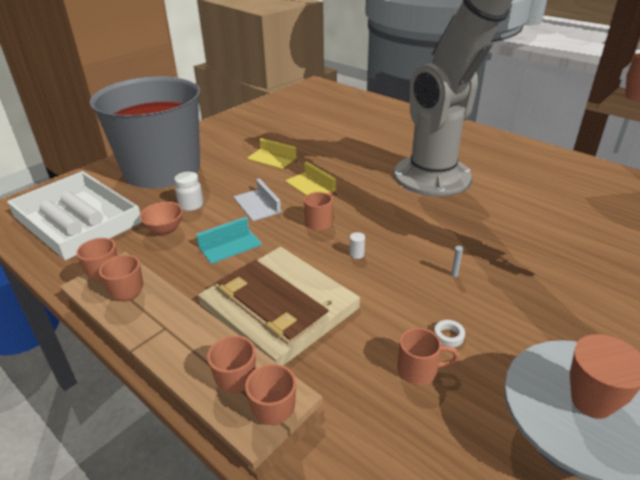

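View pics/top0.png

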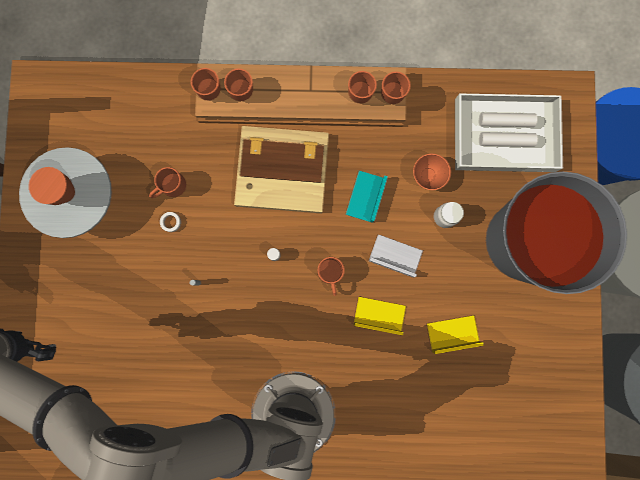

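View pics/wrist0.png

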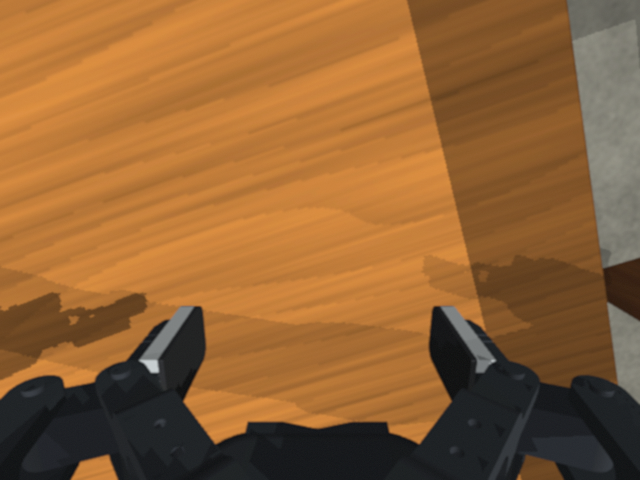

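The top view shows the deck at (238–328, 128–212), its hole near (249,186), the pin at (193,283) and the grey strip at (396,255). I'll enlarge those areas.

Run:
```python
from h import *
crop('top0',225,115,340,220,7,'c1'); crop('top0',360,225,430,285,10,'c2'); crop('top0',180,268,235,295,12,'c3'); crop('scene0',430,230,480,290,10,'c4'); crop('scene0',190,235,370,365,4,'c5'); crop('scene0',225,170,295,225,10,'c6')
```

```text
(no output)
```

View pics/c1.png

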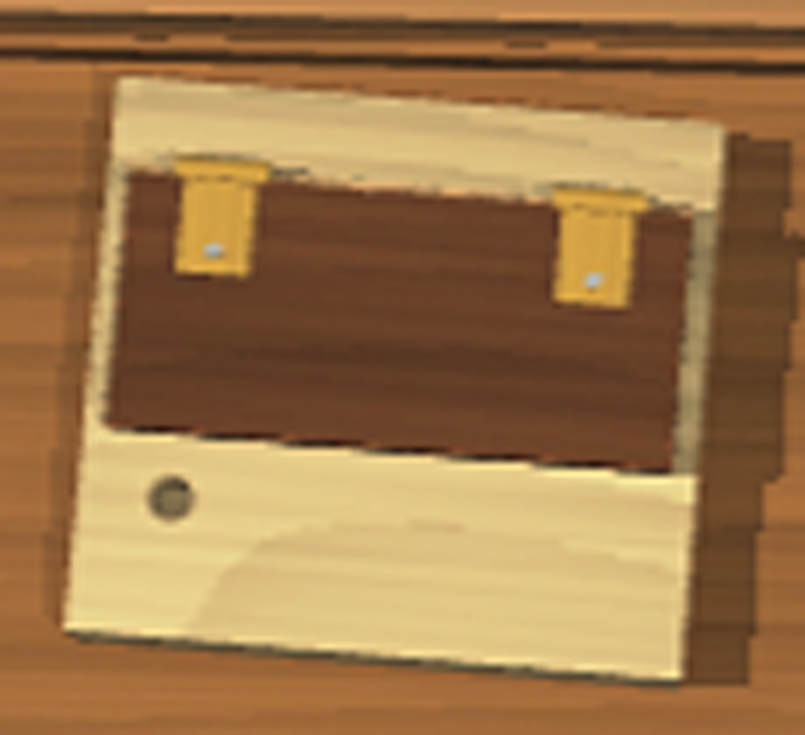

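View pics/c2.png

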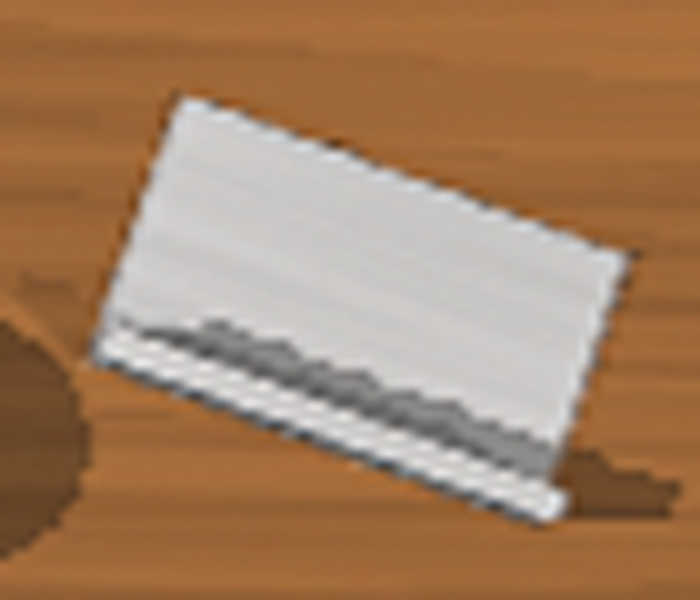

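View pics/c3.png

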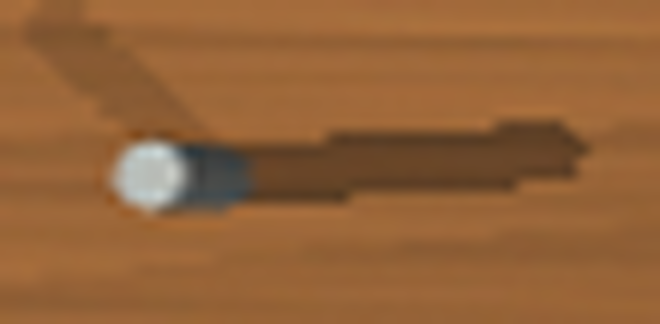

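View pics/c4.png

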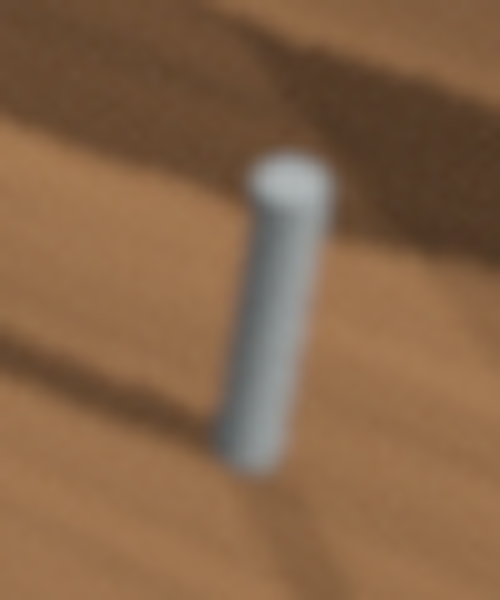

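View pics/c5.png

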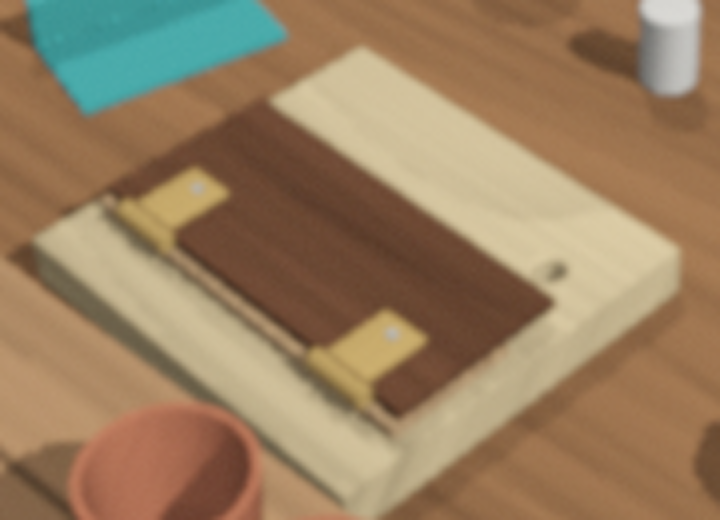

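View pics/c6.png

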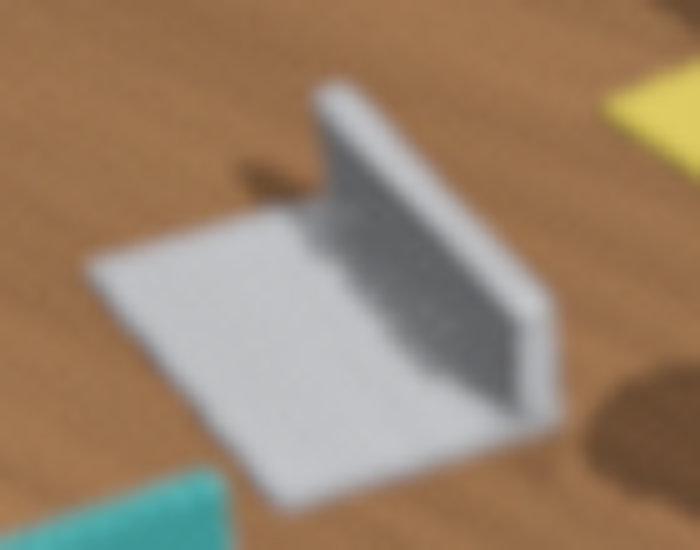

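```bash
cat >> h.py <<'E'
def uc(x,y,s,u0,v0): return (x+.5)/s-.5+u0,(y+.5)/s-.5+v0
E
python3 - <<'E'
from h import *
from scipy.optimize import least_squares
# deck fit: top+scene
loc=np.array([[-120,130],[-120,-130],[120,130],[120,-130],[-60,90]])/1e3
topc=[uc(x,y,7,225,115) for x,y in [(68,630),(684,680),(117,78),(724,126),(171,498)]]
scc={0:(680,252),1:(362,46),4:(550,271),3:(34,243)}
scc={k:uc(x,y,4,190,235) for k,(x,y) in scc.items()}
def w(p,l,z):
    c,s=np.cos(p[2]),np.sin(p[2]); return [p[0]+c*l[0]-s*l[1],p[1]+s*l[0]+c*l[1],z]
def fit(f,p0,n):
    r=least_squares(f,p0); print(n,r.x,'yawdeg',np.degrees(r.x[2]),'\nres',np.round(f(r.x).reshape(-1,2),1).tolist()); return r.x
ft=lambda p:(proj('top0',[w(p,l,.03) for l in loc])-topc).ravel()
fs=lambda p:(proj('scene0',[w(p,loc[k],.03) for k in scc])-list(scc.values())).ravel()
p=fit(ft,[.6,.1,0],'deck top'); p2=fit(fs,p,'deck scene')
for q in(p,p2): print('bore',w(q,loc[4],.03))
# strip: front-left, front-right at z .004; rib top
sl=[(80,70,-18),(80,-70,-18),(-5,70,18),(-5,-70,18)]
tc=[uc(x,y,10,360,225) for x,y in [(182,95),(632,255),(93,362),(548,525)]]
st=[uc(x,y,10,225,170) for x,y in [(290,510),(88,265),(555,298),(318,92)]]
sl=[(80,70,.004),(80,-70,.004),(-5,70,.04),(-5,-70,.04)]
for tag,c,n in(('top0',tc,'top'),('scene0',st,'scene')):
    f=lambda p:(proj(tag,[w(p,(a/1e3,b/1e3),z) for a,b,z in sl])-c).ravel()
    fit(f,[.4,-.15,-.3],'strip '+n)
print('pin top', ray('top0',*uc(149,175,12,180,268),.08), ray('scene0',*uc(291,184,10,430,230),.08), 'foot scene',ray('scene0',*uc(250,455,10,430,230),0.0))
for n,u,v in(('prop',273,254),('muga',331,270),('mugb',168,180),('ring',170,221),('bowl',432,171)): print(n,ray('top0',u,v,.05))
E
```

```text
deck top [ 0.71554994  0.05246521 -0.05676855] yawdeg -3.2525981852691417 
res [[-0.2, 0.2], [-0.4, -0.1], [0.2, -0.0], [0.1, -0.3], [0.4, 0.1]]
deck scene [ 0.7200456   0.05327237 -0.05780287] yawdeg -3.3118605986472804 
res [[0.1, -0.2], [-0.0, 0.7], [0.0, -0.0], [-0.1, -0.4]]
bore [np.float64(0.6607530217680213), np.float64(0.14572450980121882), 0.03]
bore [np.float64(0.6653451700857703), np.float64(0.1465883037305623), 0.03]
strip top [ 0.42966228 -0.2783301  -0.33172286] yawdeg -19.006320020788042 
res [[-0.2, 0.1], [-0.7, 0.4], [0.4, -0.5], [0.5, 0.0]]
strip scene [ 0.43468225 -0.28169051 -0.28437375] yawdeg -16.29341541866445 
res [[-0.0, -0.8], [-1.0, 1.1], [0.0, 0.1], [1.1, -0.4]]
pin top [0.37259784 0.29265862 0.08      ] [0.37615281 0.29156526 0.08      ] foot scene [0.3759823  0.29310422 0.        ]
prop [0.45905154 0.06840848 0.05      ]
muga [ 0.4167     -0.09990215  0.05      ]
mugb [0.66922352 0.38244911 0.05      ]
ring [0.54842689 0.37090223 0.05      ]
bowl [ 0.71252014 -0.38966176  0.05      ]
```

```bash
cat >> h.py <<'E'
from scipy.spatial.transform import Rotation as Ro
def plan(xyz,ydeg):
    "target TCP xyz, direction of tool y in world deg, tool straight down"
    o=get_obs(); w,x,y,z=o['tool_rot']; R=Ro.from_quat([x,y,z,w])
    a=np.radians(ydeg); Y=np.array([np.cos(a),np.sin(a),0]); Z=np.array([0,0,-1.]); X=np.cross(Y,Z)
    T=Ro.from_matrix(np.array([X,Y,Z]).T)
    print('t %.2f pos %s ydir %.2f tilt %.2fdeg F %s w %.3f q7 %.2f'%(o['t'],np.round(o['eef_pos'],4),np.degrees(np.arctan2(*R.as_matrix()[[1,0],1])),np.degrees(np.arccos(-R.as_matrix()[2,2])),np.round(o['contact_force'],1),o['gripper_width'],o['q'][6]))
    print('dp',np.round(R.inv().apply(np.array(xyz)-o['eef_pos'])/.025,3),'ang',np.round(np.degrees((R.inv()*T).as_rotvec())/5,3))
def st():
    o=get_obs(); plan(o['eef_pos'],0)
E
python3 -c "
from h import *
plan([.375,.292,.2],86.7)"
```

```text
t 0.15 pos [0.2159 0.6391 0.2305] ydir 71.34 tilt 0.08deg F [ 0.1 -1.1  0.1] w 0.999 q7 -0.08
dp [-10.472 -11.114   1.238] ang [-1.600e-02 -1.000e-03 -3.073e+00]
```

Call:
jog_arm:
  dp:
    - [-1.3,-1.4,0.15]
    - [-2.6,-2.8,0.3]
    - [-3.9,-4.2,0.45]
    - [-5.2,-5.6,0.6]
    - [-6.5,-7.0,0.75]
  angular:
    - [0,0,-0.4]
    - [0,0,-0.8]
    - [0,0,-1.2]
    - [0,0,-1.6]
    - [0,0,-2.0]
  claw: [85,85,85,85,85]

```text
t: 0.65
eef_pos: [0.3145, 0.4197, 0.2123]
tool_rot: [-0.0, 0.075, 0.997, -0.0]
contact_force: [1.1, 0.2, -0.4]
gripper_width: 0.994
```

```bash
python3 -c "
from h import *
plan([.375,.292,.2],86.7)"
```

```text
t 0.65 pos [0.3145 0.4197 0.2123] ydir 81.42 tilt 0.01deg F [ 1.1  0.2 -0.4] w 0.994 q7 0.38
dp [-3.156 -4.689  0.491] ang [-0.002 -0.    -1.057]
```

Call:
jog_arm:
  dp:
    - [-0.8,-1.2,0.12]
    - [-1.6,-2.4,0.25]
    - [-2.4,-3.6,0.37]
    - [-3.15,-4.7,0.5]
    - [-3.15,-4.7,0.5]
  angular:
    - [0,0,-0.25]
    - [0,0,-0.5]
    - [0,0,-0.75]
    - [0,0,-1.06]
    - [0,0,-1.06]
  claw: [85,85,85,85,85]

```text
t: 1.15
eef_pos: [0.3758, 0.2887, 0.1995]
tool_rot: [-0.0, 0.033, 0.999, -0.001]
contact_force: [1.5, 0.3, -1.0]
gripper_width: 0.997
```

```bash
python3 -c "
from h import *
plan([.375,.292,.2],86.7)
snap('wrist','w1'); snap('top','t1')"
```

```text
t 1.15 pos [0.3758 0.2887 0.1995] ydir 86.26 tilt 0.15deg F [ 1.5  0.3 -1. ] w 0.997 q7 0.74
dp [ 0.042  0.131 -0.02 ] ang [-0.03  -0.002 -0.088]
```

View pics/w1.png

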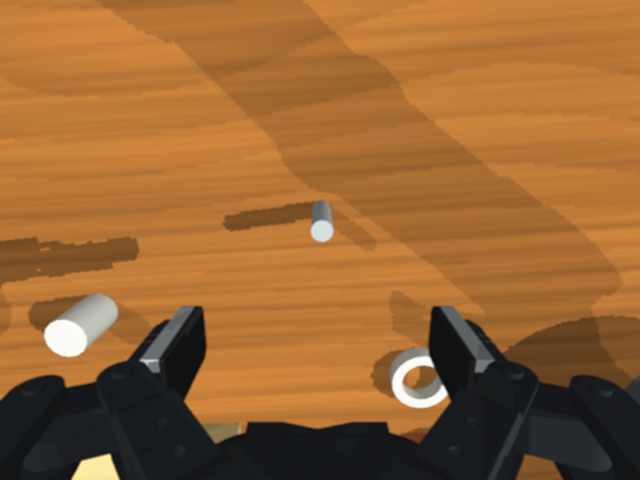

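```bash
python3 -c "
from h import *
print(ray('w1',322,231,.08), ray('w1',322,206,0.0))
print(proj('w1',[[.375,.292,.08],[.3758,.2887,.0]]))
crop('w1',280,180,370,260,8,'w1c')"
```

```text
[0.37227378 0.29225541 0.08      ] [0.36997682 0.2932211  0.        ]
[[321.88094607 234.69060726]
 [317.48205469 212.54966396]]
```

View pics/w1c.png

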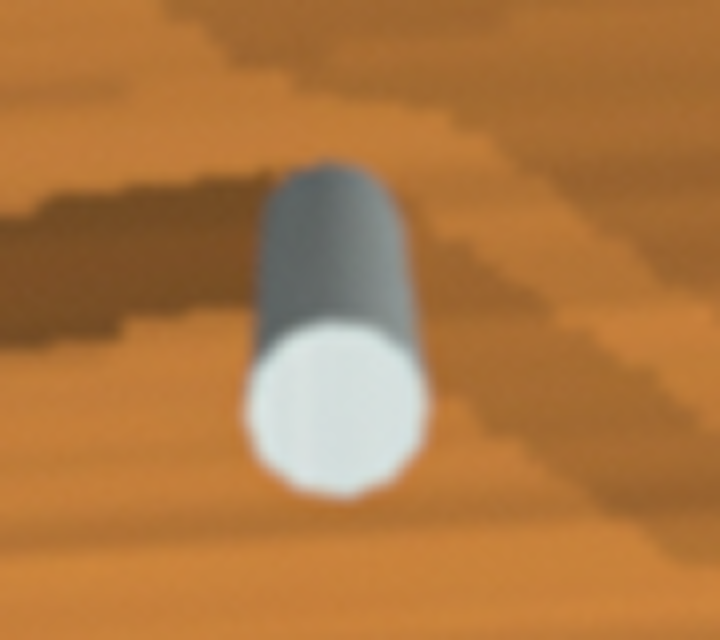

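```bash
python3 -c "
from h import *
plan([.3735,.2923,.043],86.7)"
```

```text
t 1.25 pos [0.3743 0.2932 0.2   ] ydir 86.51 tilt 0.01deg F [-0.4  0.6  0.1] w 0.992 q7 0.74
dp [ 0.027 -0.039  6.28 ] ang [ 0.001 -0.003 -0.038]
```

Call:
jog_arm:
  dp:
    - [0.0,0,1.4]
    - [0.03,-0.02,2.8]
    - [0.03,-0.02,4.2]
    - [0.03,-0.02,5.5]
    - [0.03,-0.02,6.25]
  angular:
    - [0,0,0]
    - [0,0,0]
    - [0,0,0]
    - [0,0,0]
    - [0,0,0]
  claw: [60,60,60,60,60]

```text
t: 1.75
eef_pos: [0.3716, 0.2942, 0.0415]
tool_rot: [-0.001, 0.028, 1.0, -0.001]
contact_force: [-0.3, 0.1, -0.3]
gripper_width: 0.702
```

```bash
python3 -c "
from h import *
plan([.3735,.2923,.043],86.7)
snap('wrist','w2')"
```

```text
t 1.75 pos [0.3716 0.2942 0.0415] ydir 86.77 tilt 0.15deg F [-0.3  0.1 -0.3] w 0.702 q7 0.77
dp [-0.082 -0.07  -0.061] ang [-0.015 -0.026  0.015]
```

View pics/w2.png

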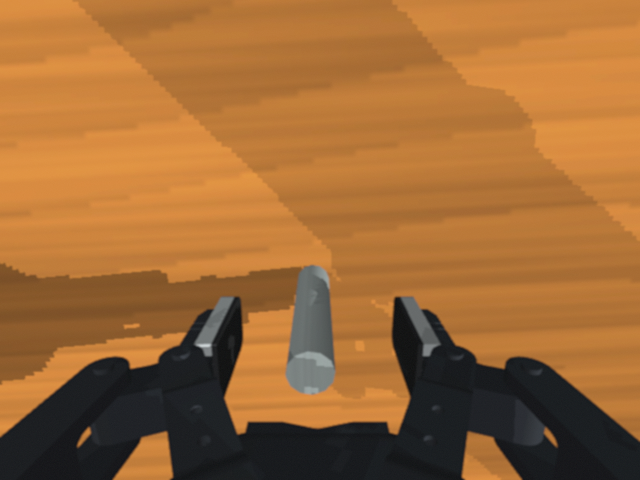

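The pin's top at (310,372) lies between the pads, a little left of the middle. I'm closing on it.

Call:
jog_arm:
  dp:
    - [0,-0.06,0]
    - [0,-0.06,0]
    - [0,-0.06,0]
    - [0,-0.06,0]
    - [0,-0.06,0]
  angular:
    - [0,0,0]
    - [0,0,0]
    - [0,0,0]
    - [0,0,0]
    - [0,0,0]
  claw: [40,25,10,5,5]
  grip_force: 40

```text
t: 2.3
eef_pos: [0.374, 0.2928, 0.045]
tool_rot: [0.001, 0.029, 1.0, 0.001]
contact_force: [-1.1, 0.4, 7.3]
gripper_width: 0.173
```

Call:
jog_arm:
  dp:
    - [0,0,0]
    - [0,0,0]
    - [0,0,-0.4]
    - [0,0,-1.2]
    - [0,0,-2.0]
  angular:
    - [0,0,0]
    - [0,0,0]
    - [0,0,0]
    - [0,0,0]
    - [0,0,0]
  claw: [5,5,5,5,5]

```text
t: 2.8
eef_pos: [0.373, 0.2913, 0.0948]
tool_rot: [-0.0, 0.029, 1.0, -0.0]
contact_force: [-0.1, -0.1, -1.2]
gripper_width: 0.177
```

```bash
python3 -c "
from h import *
snap('wrist','w3');snap('scene','s3')
plan([.663,.146,.125],86.7)
crop('s3',400,160,560,280,5,'s3c')"
```

```text
t 2.90 pos [0.3746 0.2928 0.0965] ydir 86.61 tilt 0.28deg F [-0.2 -0.5 -0.7] w 0.172 q7 0.76
dp [-11.866  -5.177  -1.122] ang [ 0.043  0.037 -0.017]
```

View pics/w3.png

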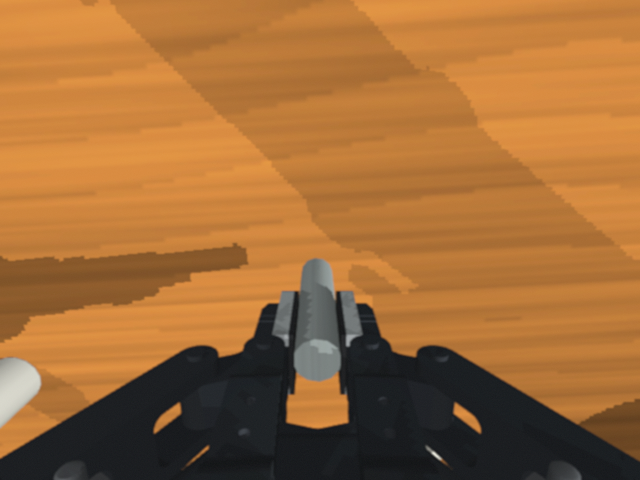

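View pics/s3c.png

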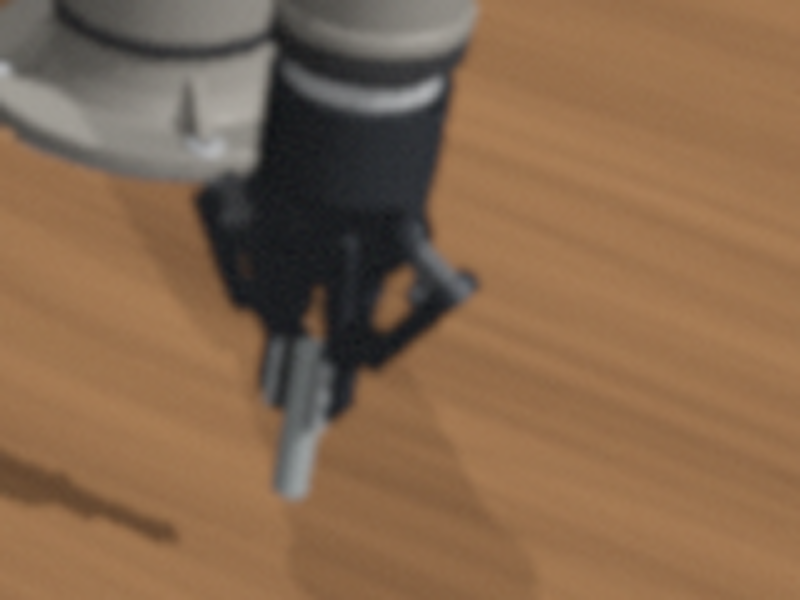

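Call:
jog_arm:
  dp:
    - [-1.2,-0.5,-0.5]
    - [-2.6,-1.1,-1.1]
    - [-4.0,-1.7,-1.1]
    - [-5.4,-2.4,-1.1]
    - [-6.8,-3.0,-1.1]
  angular:
    - [0,0,0]
    - [0,0,0]
    - [0,0,0]
    - [0,0,0]
    - [0,0,0]
  claw: [5,5,5,5,5]

```text
t: 3.4
eef_pos: [0.5394, 0.2055, 0.121]
tool_rot: [-0.0, 0.03, 1.0, -0.0]
contact_force: [-0.2, 0.3, -2.1]
gripper_width: 0.178
```

Call:
jog_arm:
  dp:
    - [-1.4,-0.6,0]
    - [-2.8,-1.2,0]
    - [-4.0,-1.8,0]
    - [-4.8,-2.1,0]
    - [-5.05,-2.15,0]
  angular:
    - [0,0,0]
    - [0,0,0]
    - [0,0,0]
    - [0,0,0]
    - [0,0,0]
  claw: [5,5,5,5,5]

```text
t: 3.9
eef_pos: [0.663, 0.1429, 0.1205]
tool_rot: [0.0, 0.031, 1.0, -0.001]
contact_force: [-1.6, 0.2, -1.3]
gripper_width: 0.173
```

```bash
python3 -c "
from h import *
snap('wrist','w4');snap('scene','s4');snap('top','t4')
plan([.663,.146,.125],86.7)
crop('s4',240,170,400,290,5,'s4c'); crop('w4',240,220,400,340,5,'w4c')"
```

```text
t 4.05 pos [0.6604 0.1463 0.1205] ydir 86.66 tilt 0.10deg F [-0.   1.4 -0.4] w 0.176 q7 1.29
dp [-0.104 -0.008 -0.179] ang [ 0.    -0.02  -0.009]
```

View pics/w4.png

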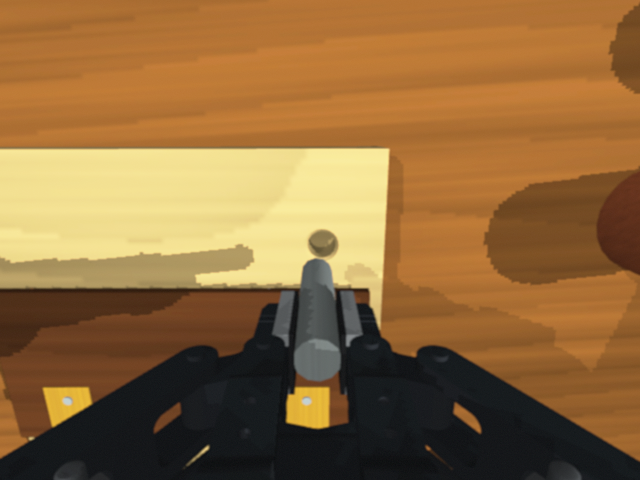

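View pics/s4.png

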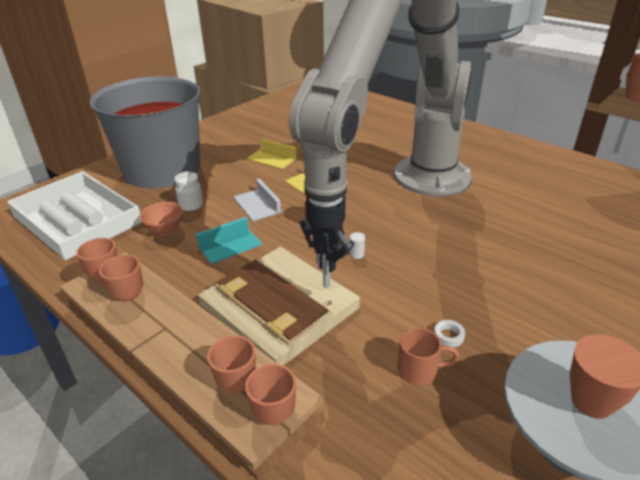

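View pics/s4c.png

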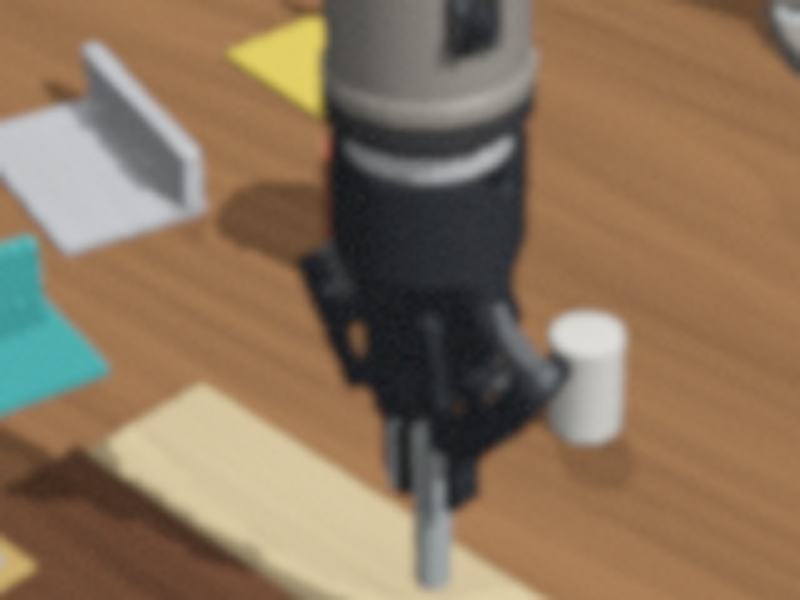

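View pics/w4c.png

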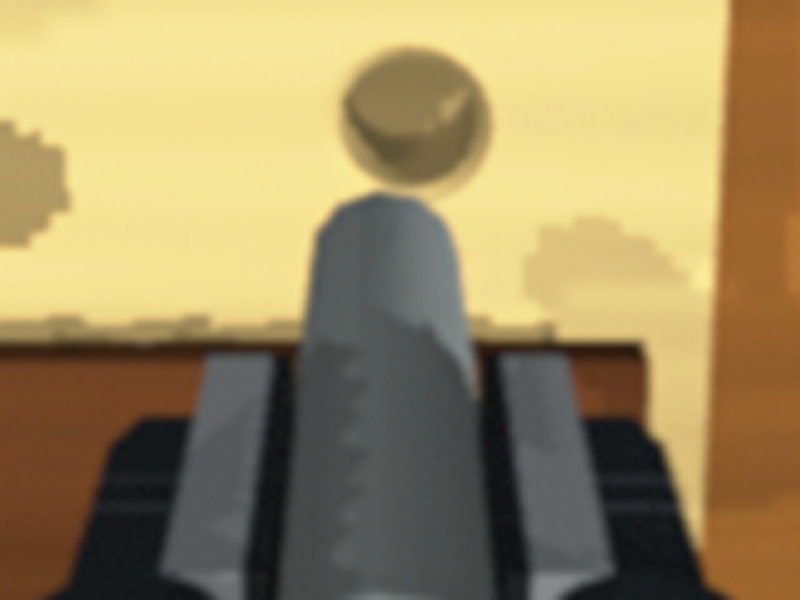

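```bash
python3 -c "
from h import *
b=ray('w4',322.6,243.6,.03); print('bore',b)
for zf in (.073,.0765,.080):
  f=ray('w4',317.6,258.2,zf); print('foot edge',f, 'ctr',f+[.008,0,0])
# model check: project pin at centre guess
import itertools
for x in (.660,.663): 
  print(x,proj('w4',[[x-.008,.1455,.0765],[x,.1455-.008,.0765],[x,.1455+.008,.0765],[x-.008,.1455,.1565],[x+.008,.1455,.1565]]).round(1).tolist())
K,r,t=load('w4');R=cv2.Rodrigues(r)[0];print(-R.T@t.reshape(3), R.round(3))
crop('w4',270,250,370,400,4,'w4d'); crop('t4',200,120,320,220,6,'t4c')
"
```

```text
bore [0.66019015 0.14667595 0.03      ]
foot edge [0.6551002  0.14376627 0.073     ] ctr [0.6631002  0.14376627 0.073     ]
foot edge [0.65389692 0.14384079 0.0765    ] ctr [0.66189692 0.14384079 0.0765    ]
foot edge [0.65269365 0.1439153  0.08      ] ctr [0.66069365 0.1439153  0.08      ]
0.66 [[320.6, 254.6], [306.3, 269.9], [336.7, 268.1], [322.5, 334.0], [325.3, 377.0]]
0.663 [[320.9, 260.0], [306.7, 275.2], [336.9, 273.4], [323.0, 342.3], [325.8, 384.7]]
[0.58911349 0.14785252 0.2649372 ] [[ 0.063  0.998 -0.001]
 [ 0.957 -0.06   0.284]
 [ 0.283 -0.019 -0.959]]
```

View pics/w4d.png

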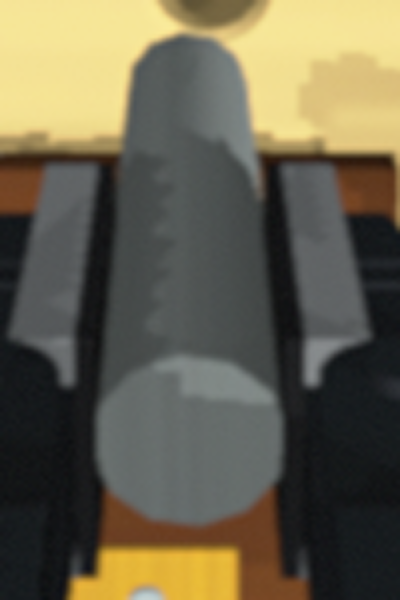

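View pics/t4c.png

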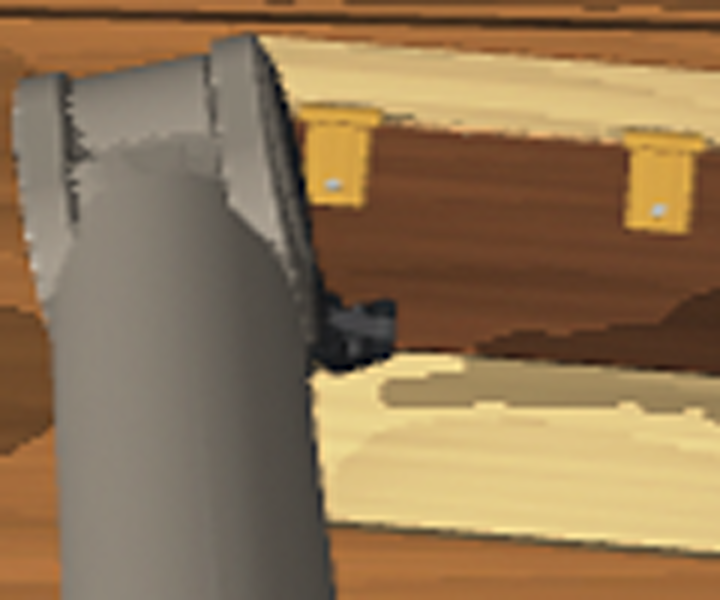

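Call:
jog_arm:
  dp:
    - [0.07,0.11,0.3]
    - [0.07,0.11,0.8]
    - [0.07,0.11,1.2]
    - [0.07,0.11,1.4]
    - [0.07,0.11,1.4]
  angular:
    - [0,0,0]
    - [0,0,0]
    - [0,0,0]
    - [0,0,0]
    - [0,0,0]
  claw: [5,5,5,5,5]

```text
t: 4.55
eef_pos: [0.6588, 0.1485, 0.0848]
tool_rot: [-0.001, 0.029, 1.0, -0.0]
contact_force: [0.9, 1.0, -0.5]
gripper_width: 0.174
```

```bash
python3 -c "
from h import *
snap('wrist','w5');snap('scene','s5')
plan([.663,.146,.05],86.7)
crop('s5',290,240,370,310,9,'s5c'); crop('w5',270,220,370,400,4,'w5c')"
```

```text
t 4.65 pos [0.6599 0.1486 0.0862] ydir 86.63 tilt 0.01deg F [ 0.3 -0.4 -1.4] w 0.173 q7 1.29
dp [-0.131 -0.096  1.447] ang [-0.001 -0.001 -0.015]
```

View pics/s5c.png

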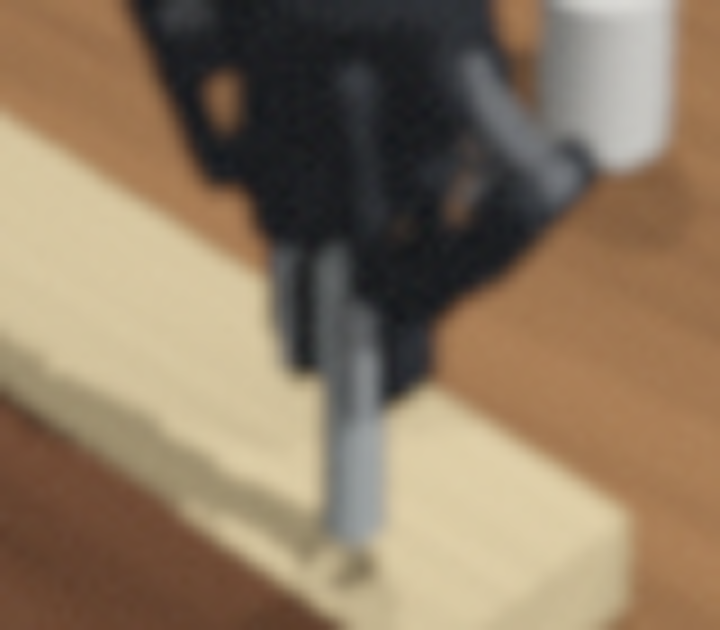

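View pics/w5c.png

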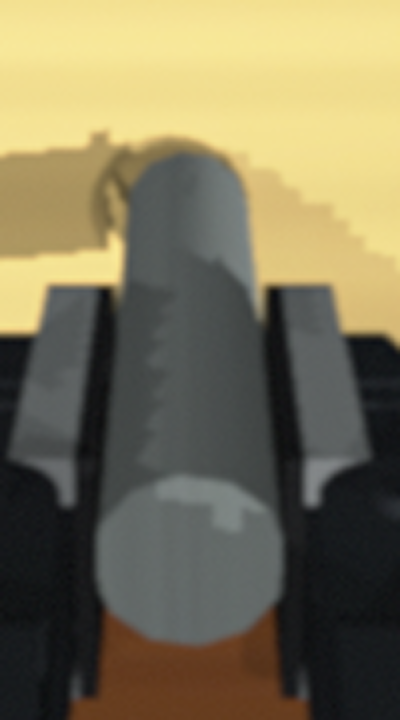

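```bash
python3 -c "
from h import *
im=cv2.resize(cv2.imread('pics/w5.png')[220:320,270:370],None,fx=6,fy=6,interpolation=cv2.INTER_CUBIC)
th=np.linspace(0,2*np.pi,60)
def circ(c,r,z,col):
  p=proj('w5',[[c[0]+r*np.cos(a),c[1]+r*np.sin(a),z] for a in th]); q=((p-[270,220]+.5)*6-.5).astype(int); cv2.polylines(im,[q.reshape(-1,1,2)],True,col,1); print(q.min(0),q.max(0))
c=(.6600,.1462)
circ(c,.011,.03,(0,0,255)); circ(c,.009,.028,(255,0,0))
circ((.6602,.1467),.008,.042,(0,255,0)); circ((.6602,.1467),.008,.122,(0,255,0))
cv2.imwrite('pics/w5o.png',im)"
```

```text
[141 189] [378 411]
[164 203] [356 383]
[173 266] [355 436]
[103 774] [ 398 1029]
```

View pics/w5o.png

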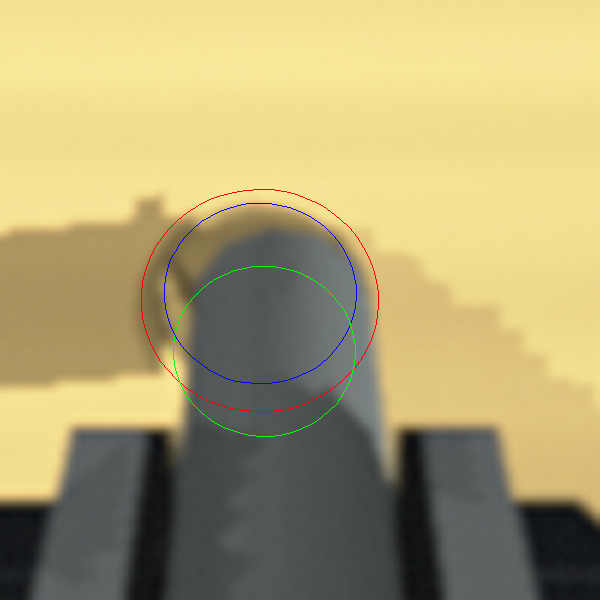

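Call:
jog_arm:
  dp:
    - [-0.14,-0.07,0]
    - [-0.14,-0.07,0]
    - [-0.14,-0.07,0]
    - [-0.14,-0.07,0]
    - [-0.14,-0.07,0]
  angular:
    - [0,0,0]
    - [0,0,0]
    - [0,0,0]
    - [0,0,0]
    - [0,0,0]
  claw: [5,5,5,5,5]

```text
t: 5.15
eef_pos: [0.6632, 0.1468, 0.0864]
tool_rot: [0.0, 0.029, 1.0, 0.0]
contact_force: [0.0, 0.0, -1.1]
gripper_width: 0.172
```

```bash
python3 -c "
from h import *
snap('wrist','w6');snap('scene','s6')
plan([.663,.146,.05],86.7)
crop('s6',290,240,370,310,9,'s6c')
im=cv2.resize(cv2.imread('pics/w6.png')[220:320,270:370],None,fx=6,fy=6,interpolation=cv2.INTER_CUBIC)
th=np.linspace(0,2*np.pi,60)
def circ(c,r,z,col):
  p=proj('w6',[[c[0]+r*np.cos(a),c[1]+r*np.sin(a),z] for a in th]); q=((p-[270,220]+.5)*6-.5).astype(int); cv2.polylines(im,[q.reshape(-1,1,2)],True,col,1); print(q.min(0),q.max(0))
c=(.6607,.1465)
circ(c,.011,.03,(0,0,255)); 
circ(c,.008,.042,(0,255,0)); circ(c,.008,.122,(0,255,0))
cv2.imwrite('pics/w6o.png',im)"
```

```text
t 5.25 pos [0.6632 0.1467 0.0863] ydir 86.64 tilt 0.00deg F [ 0.3 -0.1 -1.2] w 0.171 q7 1.29
dp [ 0.005 -0.03   1.453] ang [ 0.001 -0.    -0.013]
[160 142] [397 366]
[187 215] [369 386]
[129 693] [423 950]
```

View pics/w6o.png

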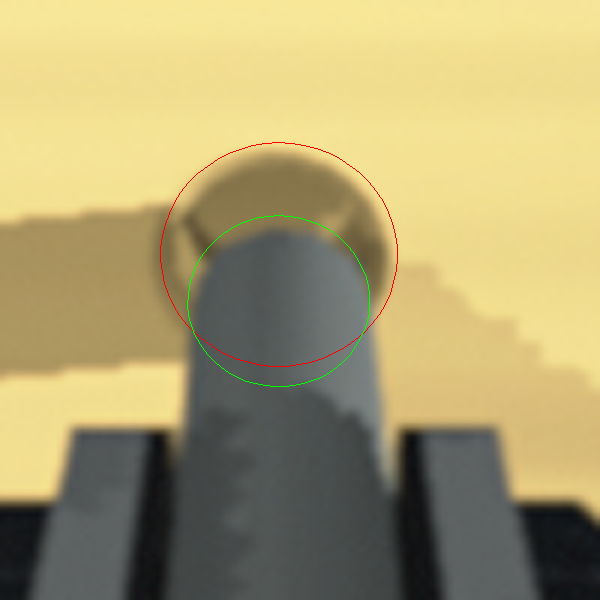

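View pics/s6c.png

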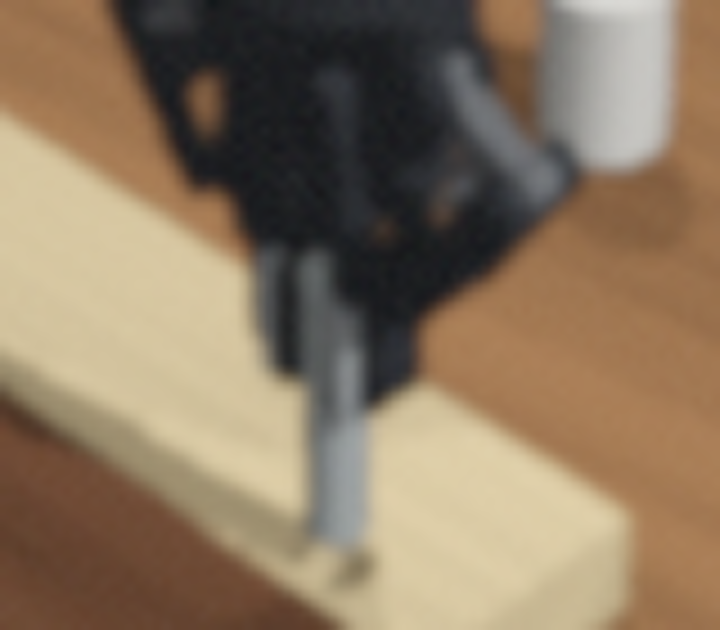

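```bash
python3 -c "
from h import *
for tag in('s6',):
  for b in ((.6607,.1465),(.6653,.1466),(.6621,.1468)):
    p=proj(tag,[[*b,.03],[*b,.042],[*b,.122]]); print(b,(((p-[290,240])+.5)*9-.5).round(0).tolist())
  s=np.r_[proj(tag,[[.66,.1465,.03]]),proj(tag,[[.67,.1465,.03]]),proj(tag,[[.66,.1565,.03]])]; print((s[1]-s[0])*.9,(s[2]-s[0])*.9)
crop('scene0',310,280,360,320,14,'s0c'); crop('s6',310,265,360,320,14,'s6d')
"
```

```text
(0.6607, 0.1465) [[351.0, 555.0], [351.0, 518.0], [348.0, 258.0]]
(0.6653, 0.1466) [[339.0, 565.0], [338.0, 528.0], [335.0, 268.0]]
(0.6621, 0.1468) [[348.0, 558.0], [348.0, 521.0], [345.0, 262.0]]
[-2.75173951  2.21430254] [3.18121715 1.89915213]
```

View pics/s0c.png

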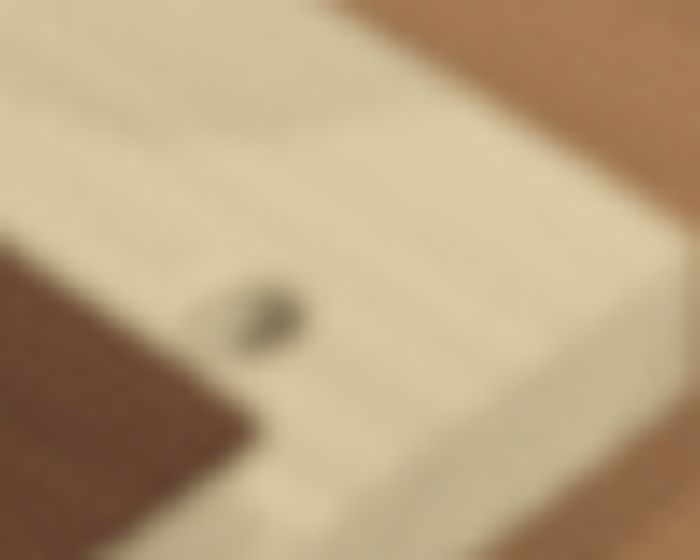

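View pics/s6d.png

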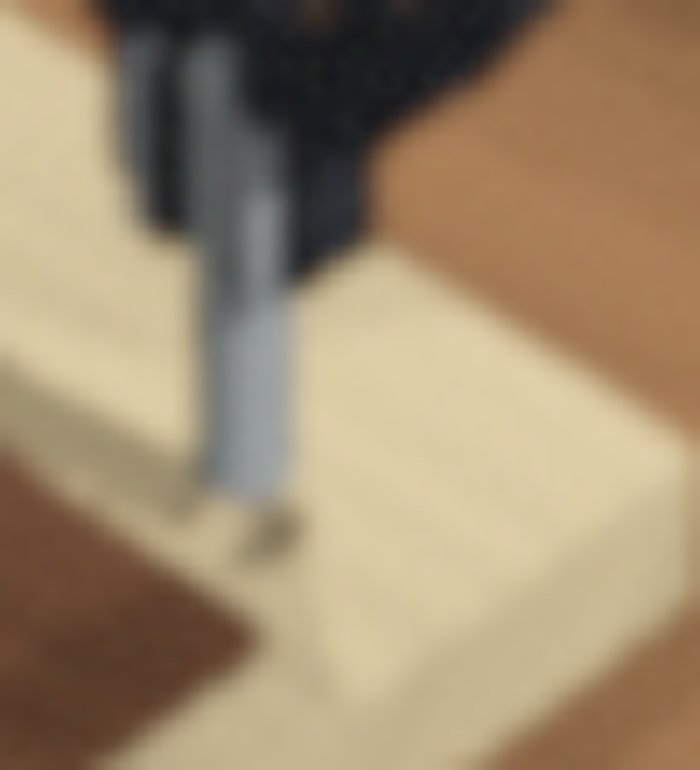

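Call:
jog_arm:
  dp:
    - [0,0,0.25]
    - [0,0,0.5]
    - [0,0,0.7]
    - [0,0,0.85]
    - [0,0,0.95]
  angular:
    - [0,0,0]
    - [0,0,0]
    - [0,0,0]
    - [0,0,0]
    - [0,0,0]
  claw: [5,5,5,5,5]

```text
t: 5.75
eef_pos: [0.663, 0.1466, 0.0618]
tool_rot: [-0.0, 0.029, 1.0, -0.0]
contact_force: [-0.7, 0.1, -0.5]
gripper_width: 0.176
```

```bash
python3 -c "
from h import *
snap('wrist','w7');snap('scene','s7')
plan([.663,.146,.05],86.7)
crop('s7',290,240,370,320,8,'s7c');crop('w7',270,220,370,320,6,'w7c')"
```

```text
t 5.85 pos [0.663  0.1466 0.062 ] ydir 86.63 tilt 0.05deg F [ 0.7  0.4 -1.6] w 0.175 q7 1.30
dp [-0.004 -0.024  0.479] ang [-0.003 -0.009 -0.013]
```

View pics/s7c.png

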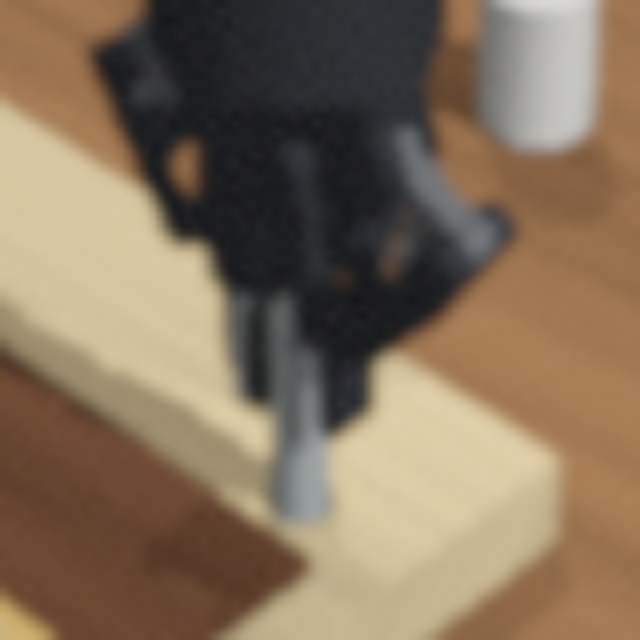

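View pics/w7c.png

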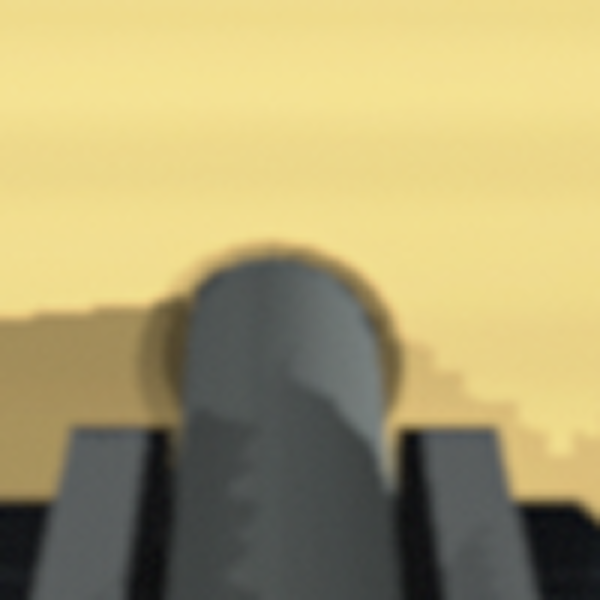

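Call:
jog_arm:
  dp:
    - [0,0,0.15]
    - [0,0,0.3]
    - [0,0,0.4]
    - [0,0,0.48]
    - [0,0,0.54]
  angular:
    - [0,0,0]
    - [0,0,0]
    - [0,0,0]
    - [0,0,0]
    - [0,0,0]
  claw: [5,5,5,5,5]

```text
t: 6.35
eef_pos: [0.6636, 0.1467, 0.05]
tool_rot: [0.0, 0.029, 1.0, 0.0]
contact_force: [-4.9, -1.2, 15.7]
gripper_width: 0.172
```

Call:
jog_arm:
  dp:
    - [0,0,-0.05]
    - [0,0,-0.05]
    - [0,0,-0.05]
    - [0,0,-0.05]
    - [0,0,-0.05]
  angular:
    - [0,0,0]
    - [0,0,0]
    - [0,0,0]
    - [0,0,0]
    - [0,0,0]
  claw: [20,30,45,45,45]

```text
t: 6.85
eef_pos: [0.6632, 0.1467, 0.0502]
tool_rot: [-0.0, 0.029, 1.0, -0.0]
contact_force: [0.7, 0.5, 0.6]
gripper_width: 0.525
```

Call:
jog_arm:
  dp:
    - [0,0,-0.3]
    - [0,0,-1.0]
    - [0,0,-2.0]
    - [0,0,-3.0]
    - [0,0,-4.0]
  angular:
    - [0,0,0]
    - [0,0,0]
    - [0,0,0]
    - [0,0,0]
    - [0,0,0]
  claw: [50,60,60,60,60]

```text
t: 7.35
eef_pos: [0.6637, 0.1467, 0.1531]
tool_rot: [0.001, 0.029, 1.0, 0.0]
contact_force: [0.7, 0.6, -0.6]
gripper_width: 0.701
```

```bash
python3 -c "
from h import *
snap('wrist','w8');snap('scene','s8')
plan([.43,-.28,.2],-20)
crop('s8',290,230,370,320,6,'s8c')"
```

```text
t 7.45 pos [0.6662 0.1472 0.1563] ydir 86.61 tilt 0.50deg F [-0.2  0.6  0.6] w 0.705 q7 1.28
dp [  8.408 -17.611  -1.871] ang [ 0.112  0.033 21.322]
```

View pics/w8.png

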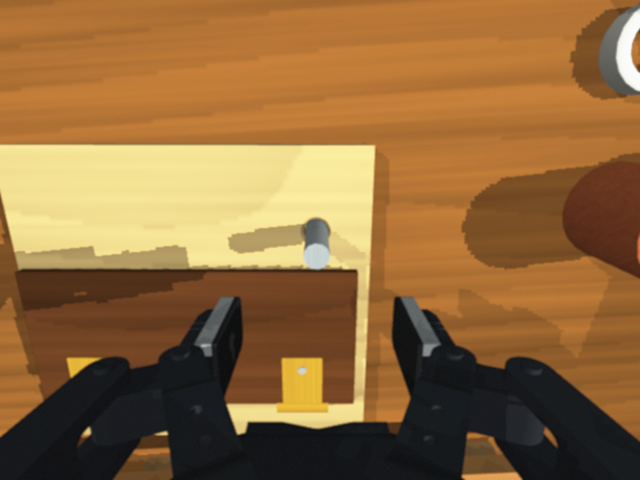

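View pics/s8c.png

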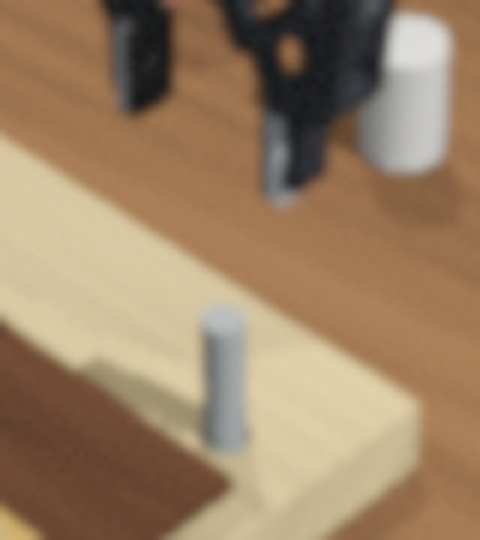

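Call:
jog_arm:
  dp:
    - [0.3,-0.6,-1.0]
    - [0.9,-1.9,-1.8]
    - [1.6,-3.3,-1.8]
    - [2.3,-4.8,-1.8]
    - [3.0,-6.3,-1.8]
  angular:
    - [0,0,1.2]
    - [0,0,2.6]
    - [0,0,4.0]
    - [0,0,5.4]
    - [0,0,6.8]
  claw: [60,60,60,60,60]

```text
t: 7.95
eef_pos: [0.5783, -0.0074, 0.1962]
tool_rot: [0.0, 0.323, 0.947, 0.0]
contact_force: [0.1, -0.5, 0.7]
gripper_width: 0.702
```

```bash
python3 -c "
from h import *
plan([.43,-.28,.2],-17.5)
print(ray('w8',316,258,.085), ray('w8',316,258,.094))"
```

```text
t 7.95 pos [ 0.5783 -0.0074  0.1962] ydir 52.36 tilt 0.08deg F [ 0.1 -0.5  0.7] w 0.702 q7 0.95
dp [ -1.963 -12.259  -0.163] ang [ 1.6000e-02 -2.0000e-03  1.3972e+01]
[0.6626925  0.14627997 0.085     ] [0.65959188 0.1464819  0.094     ]
```

Call:
jog_arm:
  dp:
    - [-0.2,-1.2,-0.1]
    - [-0.4,-2.5,-0.1]
    - [-0.6,-3.8,-0.1]
    - [-0.8,-5.1,-0.1]
    - [-1.0,-6.4,-0.1]
  angular:
    - [0,0,1.4]
    - [0,0,2.8]
    - [0,0,4.2]
    - [0,0,5.6]
    - [0,0,7.0]
  claw: [60,60,60,60,60]

```text
t: 8.45
eef_pos: [0.5012, -0.1495, 0.1985]
tool_rot: [0.0, 0.592, 0.806, 0.001]
contact_force: [0.9, -0.7, -0.7]
gripper_width: 0.701
```

```bash
python3 -c "
from h import *
plan([.43,-.28,.2],-17.5)"
```

```text
t 8.45 pos [ 0.5012 -0.1495  0.1985] ydir 17.34 tilt 0.07deg F [ 0.9 -0.7 -0.7] w 0.701 q7 0.65
dp [-4.134 -4.273 -0.065] ang [ 1.200e-02 -6.000e-03  6.969e+00]
```

Call:
jog_arm:
  dp:
    - [-0.9,-0.9,0]
    - [-1.9,-1.9,0]
    - [-2.9,-3.0,0]
    - [-3.7,-3.8,0]
    - [-4.13,-4.27,0]
  angular:
    - [0,0,1.5]
    - [0,0,3.0]
    - [0,0,4.5]
    - [0,0,6.0]
    - [0,0,7.0]
  claw: [60,60,60,60,60]

```text
t: 8.95
eef_pos: [0.4299, -0.2816, 0.1986]
tool_rot: [0.0, 0.808, 0.589, 0.0]
contact_force: [1.0, 0.3, -0.3]
gripper_width: 0.699
```

Call:
jog_arm:
  dp:
    - [0,0,0]
    - [0,0,0]
    - [0,0,0]
    - [0,0,0]
    - [0,0,0]
  angular:
    - [0,0,0]
    - [0,0,0]
    - [0,0,0]
    - [0,0,0]
    - [0,0,0]
  claw: [60,60,60,60,60]

```text
t: 9.45
eef_pos: [0.4319, -0.2784, 0.1978]
tool_rot: [-0.0, 0.805, 0.593, 0.0]
contact_force: [0.6, 0.4, -0.7]
gripper_width: 0.704
```

```bash
python3 -c "
from h import *
snap('wrist','w9')
plan([.43,-.28,.2],-17.5)"
```

```text
t 9.50 pos [ 0.4318 -0.2786  0.1978] ydir -17.27 tilt 0.01deg F [ 0.5  0.8 -0.2] w 0.706 q7 0.40
dp [-0.075 -0.052 -0.09 ] ang [-0.001 -0.002  0.045]
```

View pics/w9.png

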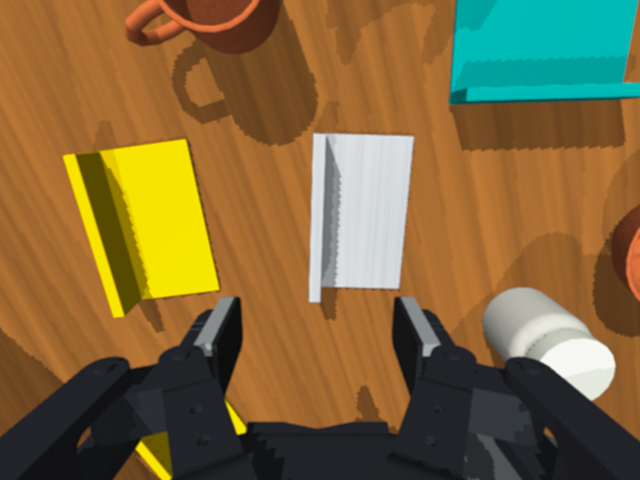

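```bash
python3 -c "
from h import *
crop('w9',295,115,425,310,4,'w9c')"
```

```text
(no output)
```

View pics/w9c.png

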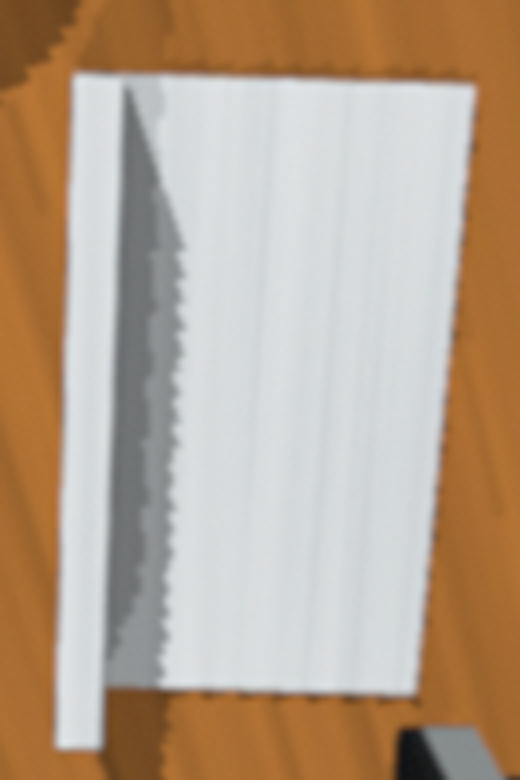

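```bash
python3 -c "
from h import *
from scipy.optimize import least_squares
pts=[((-5,70,40),(73,73)),((5,70,40),(125,77)),((-5,-70,40),(57,749)),((5,-70,40),(103,748)),((80,70,4),(475,85)),((80,-70,4),(418,695))]
c=np.array([uc(x,y,4,295,115) for _,(x,y) in pts])
def W(p): 
  cs,s=np.cos(p[2]),np.sin(p[2]); return [[p[0]+cs*a/1e3-s*b/1e3,p[1]+s*a/1e3+cs*b/1e3,z/1e3] for (a,b,z),_ in pts]
f=lambda p:(proj('w9',W(p))-c).ravel()
r=least_squares(f,[.43,-.28,-.3]); print(r.x,np.degrees(r.x[2]),f(r.x).round(1))
plan([r.x[0],r.x[1],.1],np.degrees(r.x[2]))
"
```

```text
[ 0.42939645 -0.27988709 -0.32998322] -18.90664572532493 [ 0.2  0.7  0.3  0.1  0.1 -0.4  0.1  0.1 -0.3  0.  -0.6 -0.9]
t 9.50 pos [ 0.4318 -0.2786  0.1978] ydir -17.27 tilt 0.01deg F [ 0.5  0.8 -0.2] w 0.706 q7 0.40
dp [-0.079 -0.076  3.91 ] ang [-0.001 -0.002  0.327]
```

Call:
jog_arm:
  dp:
    - [-0.04,-0.04,1.2]
    - [-0.08,-0.08,2.6]
    - [-0.08,-0.08,4.0]
    - [-0.08,-0.08,5.0]
    - [-0.08,-0.08,5.5]
  angular:
    - [0,0,0.15]
    - [0,0,0.33]
    - [0,0,0.33]
    - [0,0,0.33]
    - [0,0,0.33]
  claw: [60,60,60,60,60]

```text
t: 10.0
eef_pos: [0.428, -0.2796, 0.0582]
tool_rot: [-0.001, 0.814, 0.581, -0.001]
contact_force: [0.5, 0.6, 0.0]
gripper_width: 0.702
```

Call:
jog_arm:
  dp:
    - [0,0,0]
    - [0,0,0]
    - [0,0,0]
    - [0,0,0]
    - [0,0,0]
  angular:
    - [0,0,0]
    - [0,0,0]
    - [0,0,0]
    - [0,0,0]
    - [0,0,0]
  claw: [60,60,60,60,60]

```text
t: 10.5
eef_pos: [0.4295, -0.2807, 0.0611]
tool_rot: [0.001, 0.814, 0.581, 0.001]
contact_force: [0.8, -0.7, 0.5]
gripper_width: 0.701
```

```bash
python3 -c "
from h import *
snap('wrist','w10')
plan([.4294,-.2799,.009],-18.9)"
```

```text
t 10.55 pos [ 0.4293 -0.2806  0.0609] ydir -19.01 tilt 0.07deg F [-0.3 -0.4  0.3] w 0.703 q7 0.56
dp [ 0.028 -0.009  2.077] ang [ 0.014 -0.001 -0.022]
```

View pics/w10.png

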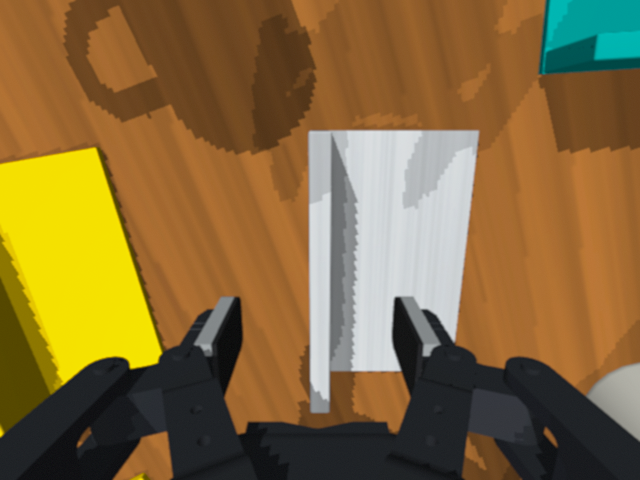

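The rib (columns 309–331) stands midway between the fingers and parallel to the pads. I'm descending.

Call:
jog_arm:
  dp:
    - [0.03,0,0.6]
    - [0.03,0,1.2]
    - [0.03,0,1.7]
    - [0.03,0,2.0]
    - [0.03,0,2.05]
  angular:
    - [0,0,0]
    - [0,0,0]
    - [0,0,0]
    - [0,0,0]
    - [0,0,0]
  claw: [50,40,40,40,40]

```text
t: 11.05
eef_pos: [0.4282, -0.2795, 0.0075]
tool_rot: [-0.001, 0.814, 0.58, -0.001]
contact_force: [-0.0, -0.1, -0.2]
gripper_width: 0.473
```

Call:
jog_arm:
  dp:
    - [0,0,0]
    - [0,0,0]
    - [0,0,0]
    - [0,0,0]
    - [0,0,0]
  angular:
    - [0,0,0]
    - [0,0,0]
    - [0,0,0]
    - [0,0,0]
    - [0,0,0]
  claw: [30,20,10,0,0]
  grip_force: 80

```text
t: 11.55
eef_pos: [0.4299, -0.2802, 0.0098]
tool_rot: [0.001, 0.814, 0.581, 0.0]
contact_force: [0.1, -0.4, 5.7]
gripper_width: 0.107
```

Call:
jog_arm:
  dp:
    - [0,0,0]
    - [0,0,0]
    - [0,0,0]
    - [0,0,0]
    - [0,0,0]
  angular:
    - [0,0,0]
    - [0,0,0]
    - [0,0,0]
    - [0,0,0]
    - [0,0,0]
  claw: [0,0,0,0,0]

```text
t: 12.05
eef_pos: [0.4299, -0.2802, 0.0098]
tool_rot: [0.001, 0.814, 0.581, 0.0]
contact_force: [0.4, 0.9, 6.2]
gripper_width: 0.104
```

Call:
jog_arm:
  dp:
    - [0,0,-0.3]
    - [0,0,-1.0]
    - [0,0,-2.0]
    - [0,0,-3.0]
    - [0,0,-3.8]
  angular:
    - [0,0,0]
    - [0,0,0]
    - [0,0,0]
    - [0,0,0]
    - [0,0,0]
  claw: [0,0,0,0,0]

```text
t: 12.55
eef_pos: [0.4286, -0.2795, 0.1052]
tool_rot: [-0.0, 0.814, 0.58, -0.0]
contact_force: [0.3, 0.7, -2.3]
gripper_width: 0.102
```

```bash
python3 -c "
from h import *
snap('wrist','w11');snap('scene','s11')
plan([.585,.064,.105],-3.27)
crop('s11',200,130,320,220,6,'s11c')"
```

```text
t 12.65 pos [ 0.4301 -0.2803  0.1061] ydir -19.02 tilt 0.21deg F [ 0.8  0.7 -3.2] w 0.105 q7 0.50
dp [15.04   1.368  0.05 ] ang [ 0.042  0.005 -3.149]
```

View pics/w11.png

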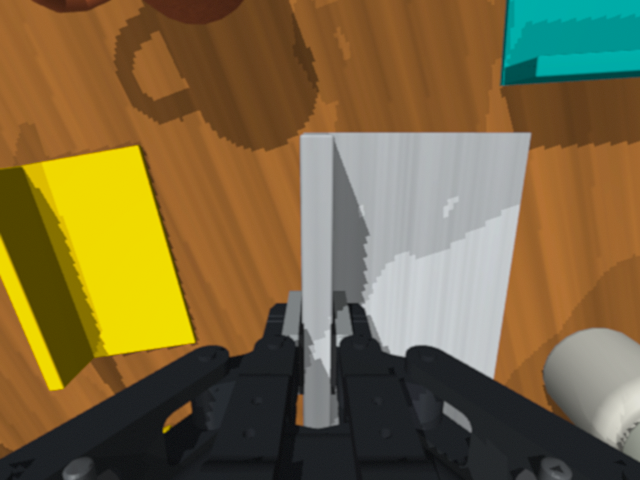

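View pics/s11c.png

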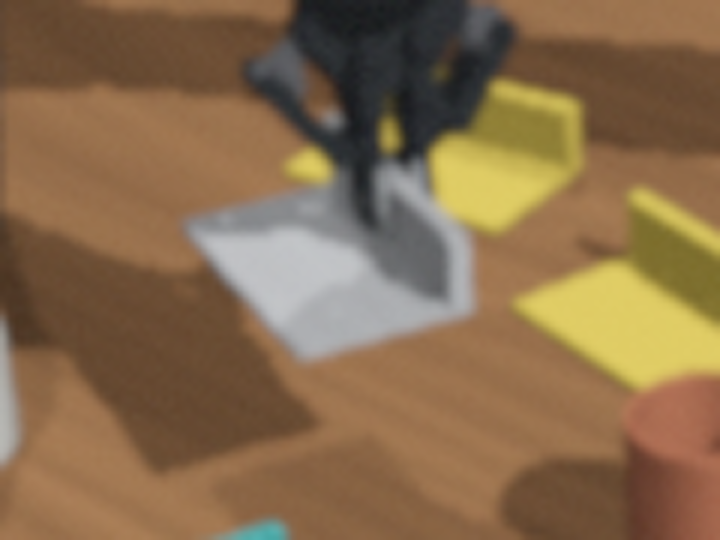

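Call:
jog_arm:
  dp:
    - [0.6,0.1,-0.8]
    - [1.8,0.2,-1.4]
    - [3.2,0.3,-1.4]
    - [4.8,0.45,-1.4]
    - [6.4,0.6,-1.4]
  angular:
    - [0,0,-0.2]
    - [0,0,-0.5]
    - [0,0,-0.8]
    - [0,0,-1.1]
    - [0,0,-1.4]
  claw: [0,0,0,0,0]

```text
t: 13.15
eef_pos: [0.4949, -0.1318, 0.138]
tool_rot: [-0.001, 0.777, 0.629, -0.001]
contact_force: [1.1, 0.3, -2.9]
gripper_width: 0.105
```

```bash
python3 -c "
from h import *
plan([.585,.064,.14],-3.27)"
```

```text
t 13.15 pos [ 0.4949 -0.1318  0.138 ] ydir -11.98 tilt 0.10deg F [ 1.1  0.3 -2.9] w 0.105 q7 0.24
dp [ 8.408  1.901 -0.082] ang [-0.02  -0.002 -1.742]
```

Call:
jog_arm:
  dp:
    - [1.3,0.3,0]
    - [2.6,0.6,0]
    - [3.9,0.9,0]
    - [5.2,1.2,0]
    - [6.4,1.45,0]
  angular:
    - [0,0,-0.35]
    - [0,0,-0.7]
    - [0,0,-1.05]
    - [0,0,-1.4]
    - [0,0,-1.74]
  claw: [0,0,0,0,0]

```text
t: 13.65
eef_pos: [0.5636, 0.0174, 0.1375]
tool_rot: [-0.001, 0.727, 0.687, -0.001]
contact_force: [1.1, -0.3, -2.4]
gripper_width: 0.107
```

```bash
python3 -c "
from h import *
plan([.585,.064,.08],-3.27)"
```

```text
t 13.65 pos [0.5636 0.0174 0.1375] ydir -3.19 tilt 0.14deg F [ 1.1 -0.3 -2.4] w 0.107 q7 0.09
dp [1.909 0.755 2.298] ang [-0.028  0.001  0.015]
```

Call:
jog_arm:
  dp:
    - [0.8,0.3,0.5]
    - [1.5,0.6,1.2]
    - [1.85,0.75,1.8]
    - [1.85,0.75,2.25]
    - [1.85,0.75,2.25]
  angular:
    - [0,0,0]
    - [0,0,0]
    - [0,0,0]
    - [0,0,0]
    - [0,0,0]
  claw: [0,0,0,0,0]

```text
t: 14.15
eef_pos: [0.5835, 0.0593, 0.0804]
tool_rot: [-0.001, 0.728, 0.686, -0.002]
contact_force: [-0.2, -0.3, -3.0]
gripper_width: 0.102
```

Call:
jog_arm:
  dp:
    - [0,0,0]
    - [0,0,0]
    - [0,0,0]
    - [0,0,0]
    - [0,0,0]
  angular:
    - [0,0,0]
    - [0,0,0]
    - [0,0,0]
    - [0,0,0]
    - [0,0,0]
  claw: [0,0,0,0,0]

```text
t: 14.65
eef_pos: [0.5858, 0.0605, 0.0832]
tool_rot: [0.0, 0.727, 0.686, 0.0]
contact_force: [-0.9, 0.7, -3.1]
gripper_width: 0.101
```

```bash
python3 -c "
from h import *
snap('wrist','w12');snap('scene','s12');snap('top','t12')
plan([.585,.064,.05],-3.27)
crop('s12',190,180,370,315,4,'s12c');crop('t12',225,115,340,220,6,'t12c')"
```

```text
t 14.80 pos [0.5857 0.0607 0.0829] ydir -3.31 tilt 0.02deg F [-0.2  0.  -3.1] w 0.101 q7 0.07
dp [ 0.131 -0.036  1.317] ang [ 0.002 -0.002 -0.009]
```

View pics/w12.png

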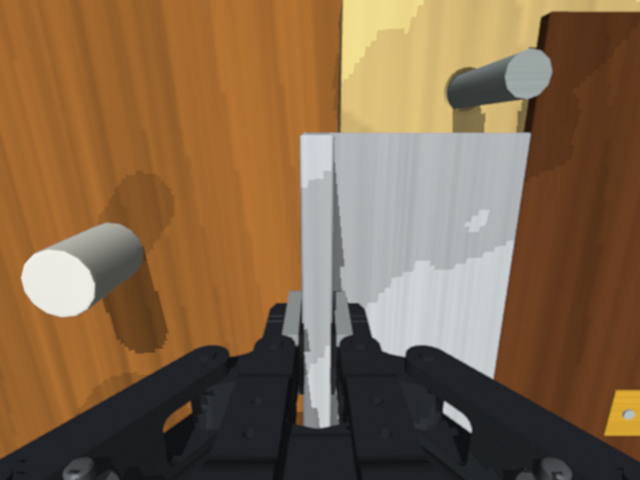

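View pics/s12c.png

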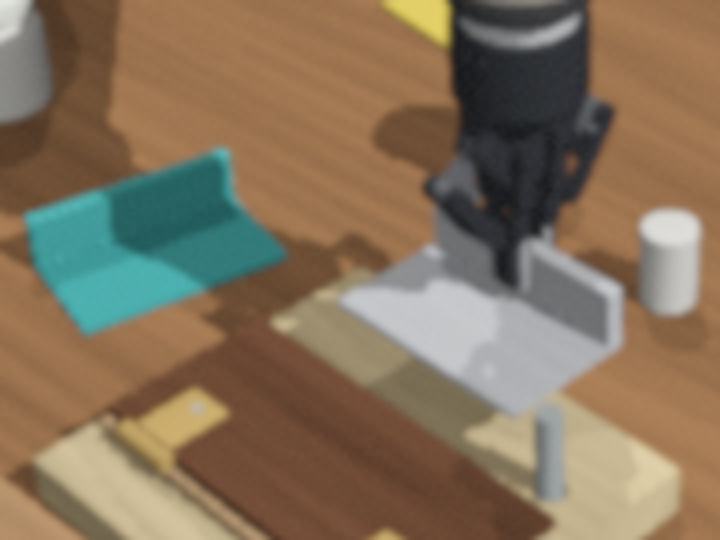

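View pics/t12c.png

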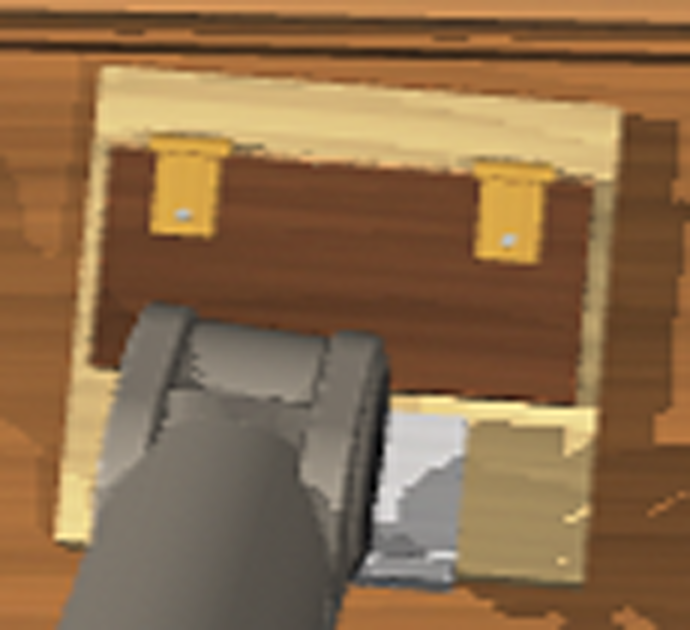

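```bash
python3 -c "
from h import *
crop('w12',280,0,580,160,2.6,'w12c')
z=.0731
a=ray('w12',302,133,z+.04);b=ray('w12',333,133,z+.04);c=ray('w12',529,132,z+.004);e=ray('w12',495.5,375,z+.004)
print('ribL',a,b,'frontL',c,'front mid',e)
v=c-e; print('edge dir deg',np.degrees(np.arctan2(v[1],v[0]))-90, 'end dir', np.degrees(np.arctan2(*(c-b)[[1,0]])))
print('pin top',ray('w12',528,74,.085))
"
```

```text
ribL [0.58385484 0.1318917  0.1131    ] [0.59278799 0.13136659 0.1131    ] frontL [0.66833985 0.12686161 0.0771    ] front mid [0.66359642 0.01979951 0.0771    ]
edge dir deg -2.536852779268571 end dir -3.4123704178368017
pin top [0.66189927 0.14657161 0.085     ]
```

View pics/w12c.png

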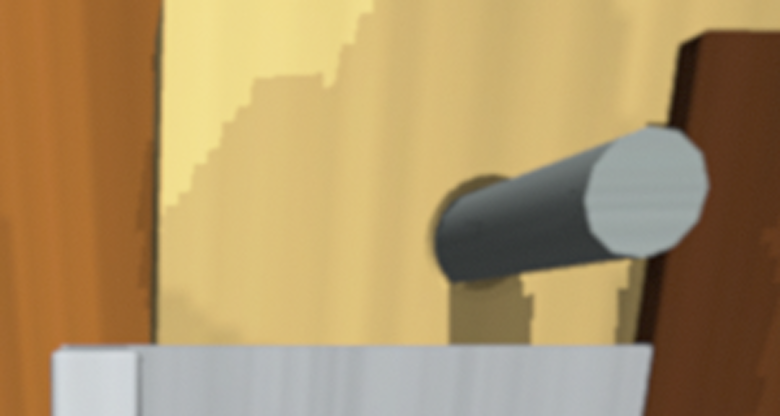

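Call:
jog_arm:
  dp:
    - [0,0,0.4]
    - [0,0,0.8]
    - [0,0,1.2]
    - [0,0,1.5]
    - [0,0,1.65]
  angular:
    - [0,0,0]
    - [0,0,0]
    - [0,0,0]
    - [0,0,0]
    - [0,0,0]
  claw: [0,0,0,0,0]

```text
t: 15.3
eef_pos: [0.5849, 0.0604, 0.0402]
tool_rot: [-0.0, 0.727, 0.686, -0.001]
contact_force: [-0.2, -0.6, -3.5]
gripper_width: 0.104
```

Call:
jog_arm:
  dp:
    - [0,0,0.0]
    - [0,0,0.0]
    - [0,0,0.03]
    - [0,0,0.06]
    - [0,0,0.1]
  angular:
    - [0,0,0]
    - [0,0,0]
    - [0,0,0]
    - [0,0,0]
    - [0,0,0]
  claw: [0,0,0,0,0]

```text
t: 15.8
eef_pos: [0.5858, 0.0607, 0.0398]
tool_rot: [-0.0, 0.727, 0.686, 0.0]
contact_force: [-4.9, -0.1, 13.9]
gripper_width: 0.102
```

```bash
python3 -c "
from h import *
snap('wrist','w13');snap('scene','s13')
plan([.585,.064,.0398],-3.27)
crop('s13',200,200,360,320,5,'s13c')"
```

```text
t 15.90 pos [0.5859 0.0607 0.0398] ydir -3.32 tilt 0.04deg F [-2.8  0.1  4.4] w 0.103 q7 0.10
dp [ 0.13  -0.042  0.001] ang [ 0.005 -0.007 -0.01 ]
```

View pics/w13.png

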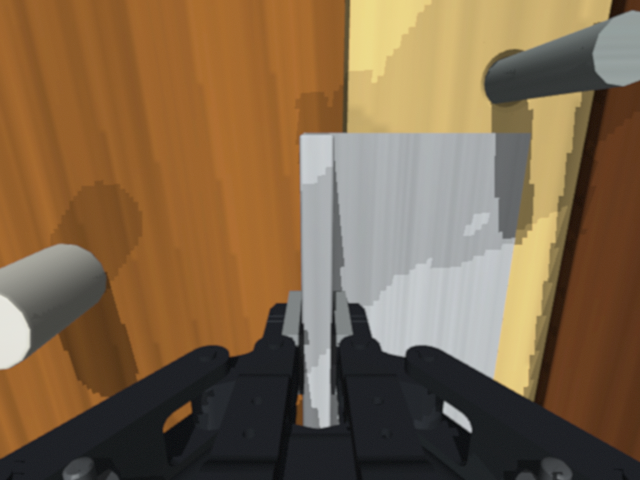

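View pics/s13c.png

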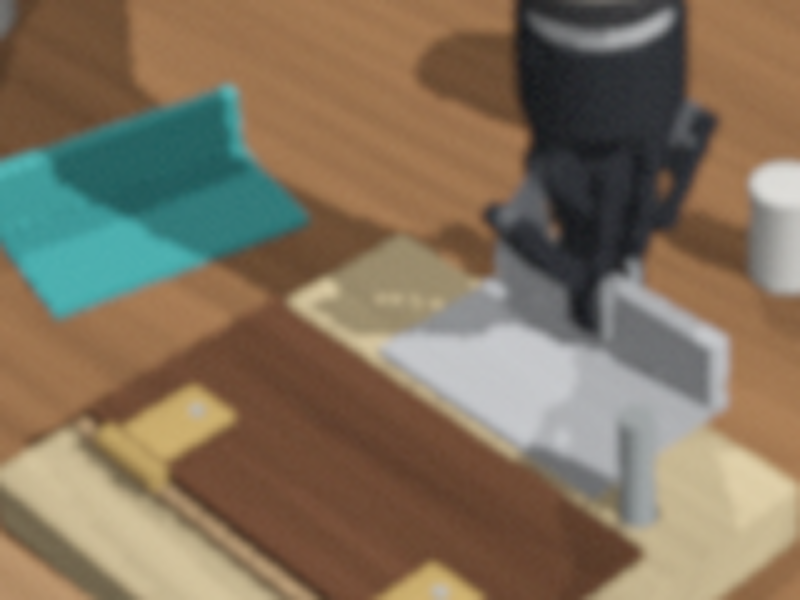

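Call:
jog_arm:
  dp:
    - [0,0,-0.05]
    - [0,0.2,-0.05]
    - [0,0.45,-0.05]
    - [0,0.7,-0.05]
    - [0,0.95,-0.05]
  angular:
    - [0,0,0]
    - [0,0,0]
    - [0,0,0]
    - [0,0,0]
    - [0,0,0]
  claw: [0,0,0,0,0]

```text
t: 16.4
eef_pos: [0.6101, 0.0592, 0.0402]
tool_rot: [0.0, 0.727, 0.686, -0.0]
contact_force: [0.1, -0.2, -3.0]
gripper_width: 0.103
```

```bash
python3 -c "
from h import *
snap('wrist','w14');snap('scene','s14')
plan([.585,.064,.0398],-3.27)
crop('s14',200,200,360,320,5,'s14c')"
```

```text
t 16.50 pos [0.6107 0.0591 0.0403] ydir -3.32 tilt 0.07deg F [-0.1 -1.3 -2.2] w 0.104 q7 0.10
dp [ 0.137 -1.036  0.018] ang [ 0.014  0.002 -0.011]
```

View pics/w14.png

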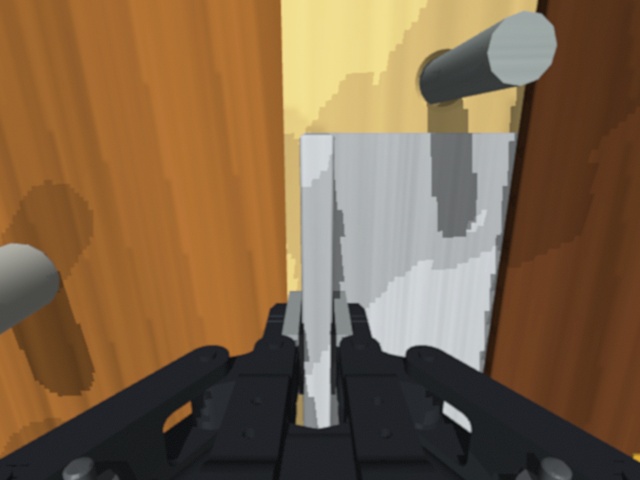

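View pics/s14c.png

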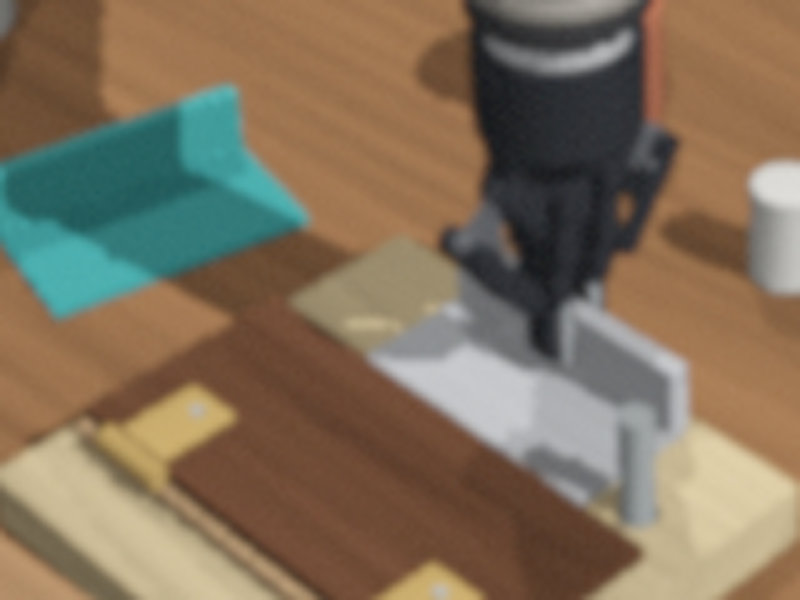

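```bash
python3 -c "
from h import *
crop('w14',280,0,600,240,2.5,'w14c')
z=.0305
a=ray('w14',302,133,z+.04);b=ray('w14',333,133,z+.04);c=ray('w14',516,132.5,z+.004)
pt=ray('w14',522,48,.085);yaw=np.radians(-3.27);ex=np.array([np.cos(yaw),np.sin(yaw)]);ey=np.array([-ex[1],ex[0]])
print(a,b,c,pt)
for p in(a,b,c): print('rel pin deck', ex@(p-pt)[:2], ey@(p-pt)[:2])
"
```

```text
[0.6081798  0.13051771 0.0705    ] [0.61707576 0.1299962  0.0705    ] [0.68747482 0.12560515 0.0345    ] [0.66201316 0.14690477 0.085     ]
rel pin deck -0.05281097294456079 -0.01943110505691149
rel pin deck -0.0438997423517755 -0.019444324642376058
rel pin deck 0.026635161297081825 -0.019812576842384806
```

View pics/w14c.png

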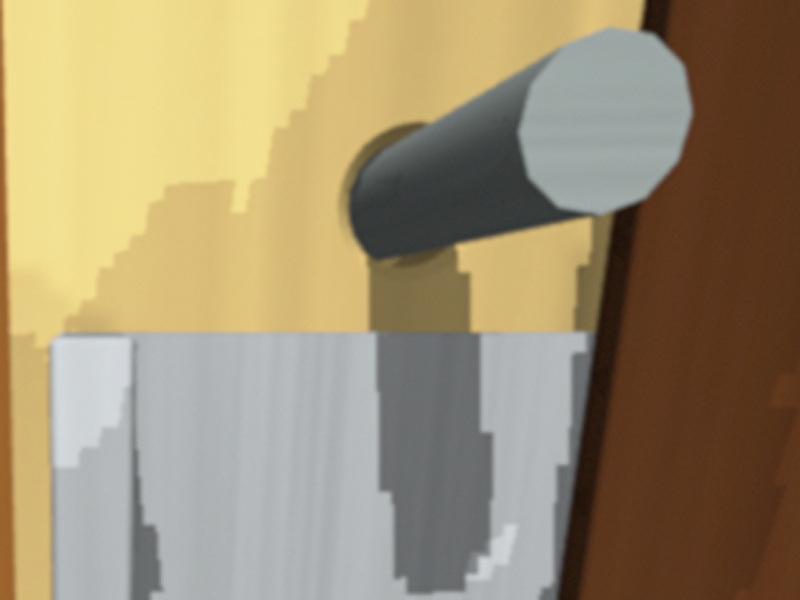

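Call:
jog_arm:
  dp:
    - [0.05,0.15,0]
    - [0.12,0.3,0]
    - [0.22,0.45,0]
    - [0.3,0.53,0]
    - [0.34,0.53,0]
  angular:
    - [0,0,0]
    - [0,0,0]
    - [0,0,0]
    - [0,0,0]
    - [0,0,0]
  claw: [0,0,0,0,0]
  grip_force: 110

```text
t: 17.0
eef_pos: [0.6235, 0.0675, 0.0403]
tool_rot: [0.0, 0.727, 0.687, 0.0]
contact_force: [-0.9, 0.6, -4.1]
gripper_width: 0.095
```

```bash
python3 -c "
from h import *
snap('wrist','w15');snap('scene','s15')
plan([.585,.064,.0398],-3.27)
crop('s15',200,200,360,320,5,'s15c')
crop('w15',280,0,600,240,2.5,'w15c')"
```

```text
t 17.10 pos [0.6229 0.0673 0.0402] ydir -3.29 tilt 0.02deg F [ 0.  -0.2 -3.1] w 0.097 q7 0.09
dp [-0.22  -1.507  0.016] ang [-0.003 -0.002 -0.005]
```

View pics/w15c.png

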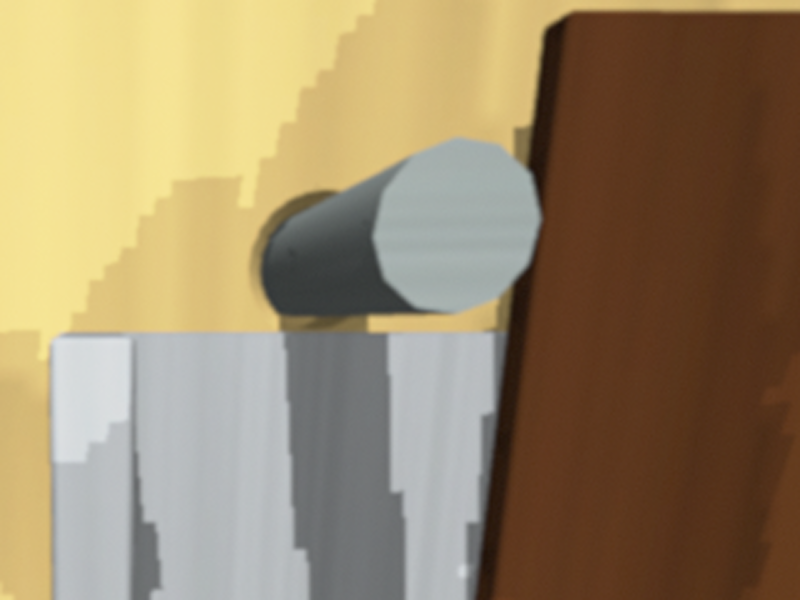

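View pics/s15c.png

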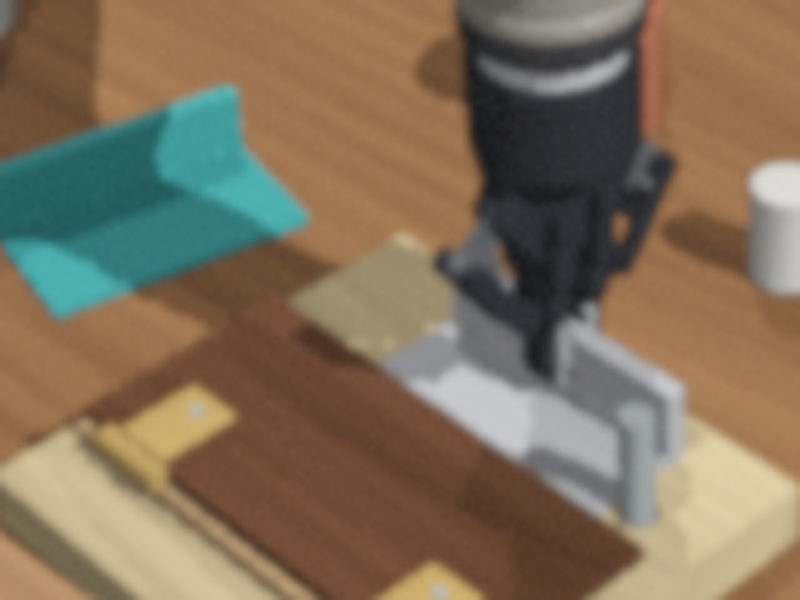

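```bash
python3 -c "
from h import *
z=.0305;tag='w15'
a=ray(tag,302,133,z+.04);b=ray(tag,333,133,z+.04);c=ray(tag,475,133,z+.004)
pt=ray(tag,*uc(458,226,2.5,280,0),.085);yaw=np.radians(-3.27);ex=np.array([np.cos(yaw),np.sin(yaw)]);ey=np.array([-ex[1],ex[0]])
print(pt)
for p in(a,b,c): print('rel pin deck', ex@(p-pt)[:2], ey@(p-pt)[:2])
# lip: lower edge z .039 and top edge z .047 pixels
for u,v,zz in((495,335,.039),(480,600,.039),(525,335,.047),(495,600,.047)):
  p=ray(tag,*uc(u,v,2.5,280,0),zz); print('lip rel pin',ex@(p-pt)[:2],ey@(p-pt)[:2])
"
```

```text
[0.66186243 0.14672489 0.085     ]
rel pin deck -0.039894237017079885 -0.010194503766071289
rel pin deck -0.03097233004716906 -0.01020304264182357
rel pin deck 0.024159757706475098 -0.010689480975702076
lip rel pin 0.02339382752243847 -0.01088181824694028
lip rel pin 0.025823267838575543 -0.05142800069567892
lip rel pin 0.024325313883989716 -0.01077275677036498
lip rel pin 0.024711500805382623 -0.04909085828251261
```

Call:
jog_arm:
  dp:
    - [0,0,0.03]
    - [0,0,0.06]
    - [0,0,0.09]
    - [0,0,0.12]
    - [0,0,0.12]
  angular:
    - [0,0,0]
    - [0,0,0]
    - [0,0,0]
    - [0,0,0]
    - [0,0,0]
  claw: [0,0,0,0,0]

```text
t: 17.6
eef_pos: [0.6229, 0.0671, 0.0399]
tool_rot: [-0.001, 0.727, 0.686, 0.001]
contact_force: [-8.5, 1.8, 21.0]
gripper_width: 0.102
```

Call:
jog_arm:
  dp:
    - [0,0,0]
    - [0,0,0]
    - [0,0,0]
    - [0,0,0]
    - [0,0,0]
  angular:
    - [0,0,0]
    - [0,0,0]
    - [0,0,0]
    - [0,0,0]
    - [0,0,0]
  claw: [0,0,0,0,0]

```text
t: 18.1
eef_pos: [0.623, 0.0671, 0.0399]
tool_rot: [-0.001, 0.727, 0.686, 0.001]
contact_force: [-10.1, 1.6, 20.7]
gripper_width: 0.097
```

```bash
python3 -c "
from h import *
snap('wrist','w16');snap('scene','s16')
plan([.585,.064,.0398],-3.27)
crop('s16',190,200,360,325,4.6,'s16c')
z=.0301;tag='w16'
a=ray(tag,302,133,z+.04)
crop('w16',280,0,600,240,2.5,'w16c')"
```

```text
t 18.20 pos [0.6229 0.0671 0.0399] ydir -3.33 tilt 0.11deg F [-8.9  1.  21.6] w 0.097 q7 0.09
dp [-0.213 -1.508  0.003] ang [-0.003 -0.021 -0.012]
```

View pics/w16c.png

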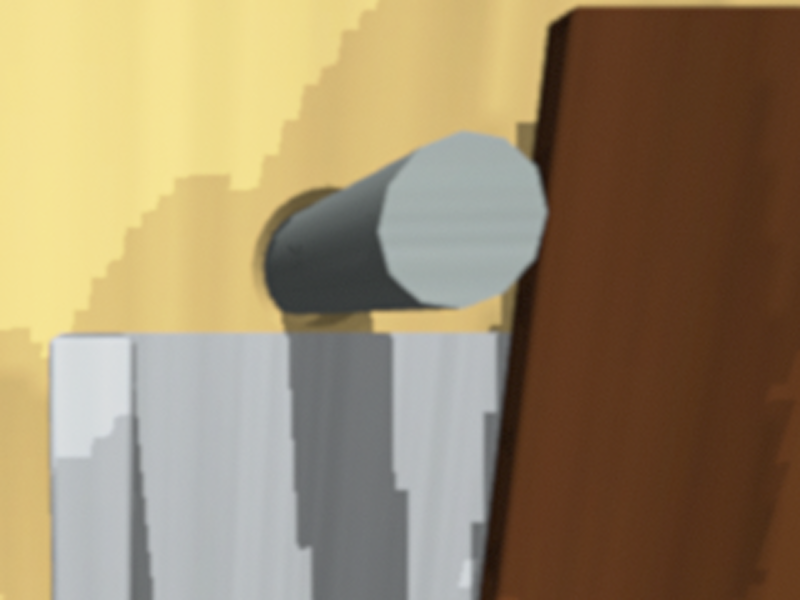

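View pics/s16c.png

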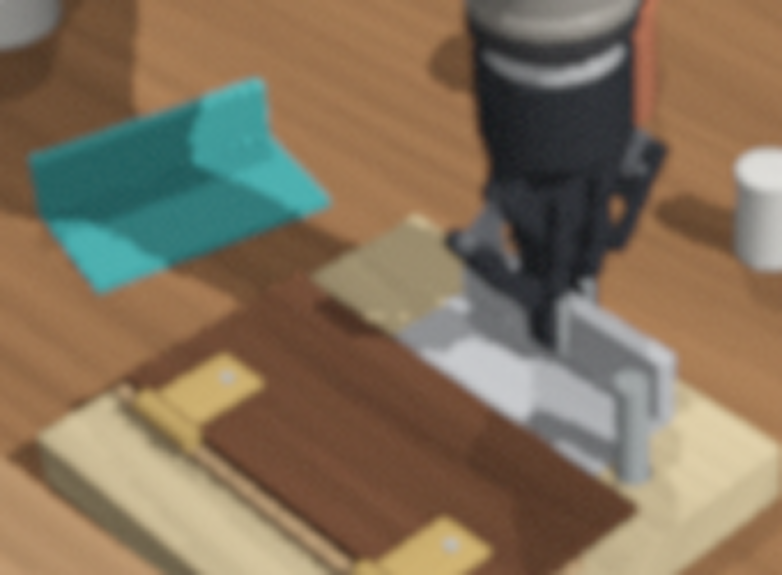

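The lap board is down level, the pin stands upright, and the strip is flat under the lip, pressed with about 21 N. The hole mouth is at (335,255) in the wrist crop, and the strip's end at row 333 is just short of the pin. I'm handing in.

```bash
python3 -c "
from h import *
print(hand_in())"
```

```text
the job is handed in; nothing more can be done
None
```

The pin stands home in the hole and is let go. The strip, still held, is tucked under the lap board, up to the pin, and pressed onto the deck. I handed the job in at about 18 s; no verdict is reported.

| Check | Last reading | Wanted |
|---|---|---|
| Pin depth | bottomed at TCP height 50 mm, where I expected contact at 49.5 mm | fully home |
| Pin when let go | upright, contact force about zero | upright, let go |
| Front edge under the board | about 20 mm | 15 mm or more |
| Gap from strip to pin | about 2.4 mm | 5 mm or less |
| Tool tilt | 0.1° | strip flat to 2° |
| Downward press (wrist reading) | about 21 N, steady | 10 N or more |

- **Edge and gap:** I measured these in the wrist camera just before the final press. After pressing, the pictures showed no visible change.
- **Board and bystanders:** The board looked level and nothing near the deck looked moved. I judged both by eye and did not measure the board angle or the bystander positions.
- **Disagreements:** The cameras differed by up to about 4 mm on deck and pin positions, so I placed everything relative to the wrist camera. The final press also shows a sideways force of about 9 N, which I took to be friction and did not trace further.

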